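# Set a curing tray going at a maker table

### The arm

A 6-joint arm with a two-finger parallel gripper is mounted at the origin on the work surface. World frame = base frame: x ahead of the robot, y to its left, z up, the work surface at z = 0. Lengths are in m, angles in rad, forces in N, time in s.
With the tool pointing down it reaches from about 0.375 to 0.9 m from the base axis. Payload 3.1 kg.
Tool frame: the origin (TCP) lies on the front face of the gripper's body, between the roots of the fingers; the fingertips stand 73 mm ahead of it and the grasp point (between the pads) lies 54 mm ahead of it (manip.finger_overhang is the distance from the TCP to the fingertips, in m); z points along the fingers, y is the direction in which the jaws open and shut (so a half turn about z gives the same grasp; the last joint's range is limited). The gripper opens to 85 mm and grips with 20 to 120 N. Pads are 22 mm wide; open, the fingers measure 114 mm over their backs; the gripper's body (76 mm by 85 mm) begins 54 mm behind the grasp point. The pads swing forward as they close: fully open they stand 13 mm farther back than shut.
Start: joints at [-1.498, 0.527, 1.433, -0, 1.181, -0.178], TCP at [0.156, -0.605, 0.304] pointing down, gripper open.
Joint ranges: [-3.08, 3.08], [-0.75, 2.2], [0.22, 2.44], [-1.43, 4.57], [0, 2.65], [-2.85, 2.85]. Speed limits (rad/s): [2.79, 2.79, 3.14, 3.14, 3.14, 3.14].

### API

Orientations are given as a unit quaternion [x, y, z, w].
In Python, from station import manip gives the robot as it stands.
- The arm moves only by the tool apply_moves, never from a script. Its argument "increments" is a list that holds one entry, the list of rows, each a list of 4 numbers: the shift along the tool's x, y, z in m, then the turn about the tool's z in degrees. In form: [[[dx, dy, dz, spin], ...]]. A call has 1 to 5 rows; each row shifts and turns the pose as measured when the row begins, along the tool's axes as they then stand; what a row does not reach is not made up. A row lasts 1/10 s, in which the tool goes at most 50 mm and 8.59 degrees, less where a joint would pass 70% of its speed; a pose out of reach is approached as far as the arm can. A call with a gripper value outside its range is refused whole. "fingers" is the opening, from 0 (shut) to 1 (fully open), set as the call begins (left out, the last holds). The fingers move at their own pace and stop on an object; "newtons" is the grip in N (left out, the last holds). Time passes only in rows, so rows that do not move let the fingers close. It gives the time, the measured TCP pose, the force and the opening at its end, in the units of the state.
- manip.sense(): the state, without advancing time (a new reading comes with each control period).
- manip.snapshot(name): name is "scene" or "top"; returns (picture, depth): 480x640x3 uint8, red, green, blue; 480x640 float32, m along the optical axis (not along the pixel's ray), 0 where there is no reading.
- manip.camera_model(name): a dict with "mtx" (3x3 intrinsics, pixels), "R" (3x3) and "t" (3): a world point X has camera coordinates R X + t. Camera axes: x right, y down, z forward; pixel columns grow to the right and rows downward; lengths in m; the calibration is good to about 2 mm. A picture is of the moment at which its call begins. camera_model takes no time and is no camera call.
- manip.sign_off(): hands the job in, once; it reports no verdict.
The state is a dict: "t": time; "q": joint angles; "qd": joint speeds; "tau": joint torques, N m; "tcp_pos": TCP position; "tool_rot": TCP orientation; "force": force on the tool from outside, world axes, zero at the start; "ft_torque": the same for the moment, N m; "finger_gap": opening from 0.0 (shut) to 1.0 (fully open).
Only numpy, scipy, OpenCV 4.12 (cv2) and the standard library are available. Lean on these libraries where they do the work, as an engineer would, in place of code of your own. Each camera call takes 0.05 s, during which the arm holds its last target.

### The job

Cure the printed lamp-arm knuckles: first turn the dimmer (the bar knob with the white line) fully anticlockwise to off, and only then lay every printed knuckle that is on the bench flat on the floor of the curing tray, none stacked or stood on end. When all are in, turn the blank round selector anticlockwise to its end stop and from there four clicks clockwise, and let go of it. Last, turn the dimmer fully clockwise; leave the jar, the vase and the spool where they are.

Things in the scene. Friction and masses are not known exactly. Their poses are not given: they have to be found in the camera images.
- controls: The lamp's control box, fixed to the bench: a wooden box 130 x 250 x 45 mm with a black top plate, carrying two knobs that turn about vertical axes. Origin at the centre of its underside, x along its 130 mm side, y along its 250 mm side, z up.
- dimmer_grip (a point): Grip point of the dimmer: the black bar knob with a white pointer line. Bar 42 mm long, 14 mm thick, 32 mm high, standing on a 44 mm disc. The point lies on the knob's axis, 37 mm above the control box's top and 7 mm below the top of the bar. The point turns with the knob: its x axis lies along the bar, its y axis across the 14 mm thickness.
- dimmer (a joint): Dimmer angle in rad: 0 at the anticlockwise end stop (lamp off), grows clockwise seen from above, 2.4 at the clockwise end stop (lamp full). Light friction (0.03 N m), stays where it is left.
- selector_grip (a point): Grip point of the exposure-time selector: a plain grey round fluted knob, 40 mm in diameter (43 mm over the flutes seen), 34 mm high, with no mark or pointer. The point lies on the knob's axis, 26 mm above the control box's top and 12 mm below the knob's top. It may be gripped across any diameter.
- selector (a joint): Selector angle in rad: 0 at the anticlockwise end stop, grows clockwise seen from above. It clicks every 30 degrees (0.524 rad), six clicks from stop to stop (3.142 rad); its click torque is about 0.07 N m, and let go between clicks it falls into the nearer one (unless balanced right at the half-way crest). It starts anywhere but near the anticlockwise stop.
- tray: The curing tray, fixed to the bench: aluminium, 200 x 250 mm outside, floor 6 mm thick; long walls (facing x) 6 mm thick and 28 mm high, and grey light bars with violet strips as the two ends (facing y), 15 mm thick and 45 mm high. Inside 188 mm (x) by 220 mm (y). Origin at the centre of its underside, z up.
- knuckle1_mid (a point): Centre of the orange printed lamp-arm knuckle: a rigid block 56 x 28 x 32 mm (x, y, z) with dark holes seen on its faces, 30 to 65 g. Absent (None) in some starts.
- knuckle2_mid (a point): Centre of the green printed lamp-arm knuckle: a rigid block 56 x 28 x 32 mm (x, y, z) with dark holes seen on its faces, 30 to 65 g. Absent (None) in some starts.
- knuckle3_mid (a point): Centre of the ivory white printed lamp-arm knuckle: a rigid block 56 x 28 x 32 mm (x, y, z) with dark holes seen on its faces, 30 to 65 g. Absent (None) in some starts.
- knuckle4_mid (a point): Centre of the yellow printed lamp-arm knuckle: a rigid block 56 x 28 x 32 mm (x, y, z) with dark holes seen on its faces, 30 to 65 g. Absent (None) in some starts.
- knuckle5_mid (a point): Centre of the blue printed lamp-arm knuckle: a rigid block 56 x 28 x 32 mm (x, y, z) with dark holes seen on its faces, 30 to 65 g. Absent (None) in some starts.
- knuckle1: The same orange printed knuckle; origin at the centre of its underside, 16 mm below its centre.
- knuckle2: The same green printed knuckle; origin at the centre of its underside, 16 mm below its centre.
- knuckle3: The same ivory white printed knuckle; origin at the centre of its underside, 16 mm below its centre.
- knuckle4: The same yellow printed knuckle; origin at the centre of its underside, 16 mm below its centre.
- knuckle5: The same blue printed knuckle; origin at the centre of its underside, 16 mm below its centre.
- jar: Bystander: amber jar with a black cap, 64 mm in diameter, 85 mm high. Origin at the centre of its underside.
- vase: Bystander: small white printed vase, up to 68 mm in diameter, 70 mm high. Origin at the centre of its underside.
- spool: Bystander: filament spool lying flat, 90 mm in diameter, 44 mm high, black flanges, orange filament. Origin at the centre of its underside.
Things that resemble listed ones, but are neither listed nor needed, are in the scene too. What is shaped like the knuckle3 but pink is not meant. There is more than one size of the knuckle5; the job needs the smaller.

How it is judged:
On the way, in this order (a step that is already met when the one before it is completed fails the run):
1. the dimmer is turned fully anticlockwise (within 0.12 rad of its stop) (value of joint dimmer below 0.12 rad), for 0.2 s.
2. with the dimmer still off (below 0.3 rad), every printed knuckle lies in the tray, on its floor, let go and at rest (value of joint dimmer below 0.3 rad and x of knuckle1_mid in the frame of tray between -0.087 and 0.087 m and y of knuckle1_mid in the frame of tray between -0.103 and 0.103 m and z of knuckle1_mid in the frame of tray between 0.01 and 0.03 m and linear speed of each of knuckle1, knuckle2, knuckle3, knuckle4, knuckle5 below 0.03 m/s and x of knuckle2_mid in the frame of tray between -0.087 and 0.087 m and y of knuckle2_mid in the frame of tray between -0.103 and 0.103 m and z of knuckle2_mid in the frame of tray between 0.01 and 0.03 m and x of knuckle3_mid in the frame of tray between -0.087 and 0.087 m and y of knuckle3_mid in the frame of tray between -0.103 and 0.103 m and z of knuckle3_mid in the frame of tray between 0.01 and 0.03 m and x of knuckle4_mid in the frame of tray between -0.087 and 0.087 m and y of knuckle4_mid in the frame of tray between -0.103 and 0.103 m and z of knuckle4_mid in the frame of tray between 0.01 and 0.03 m and x of knuckle5_mid in the frame of tray between -0.087 and 0.087 m and y of knuckle5_mid in the frame of tray between -0.103 and 0.103 m and z of knuckle5_mid in the frame of tray between 0.01 and 0.03 m and contact force between the fingers and knuckle1 below 0.2 N and contact force between the fingers and knuckle2 below 0.2 N and contact force between the fingers and knuckle3 below 0.2 N and contact force between the fingers and knuckle4 below 0.2 N and contact force between the fingers and knuckle5 below 0.2 N), for 0.3 s.
3. the selector is turned back to its anticlockwise end stop (within 0.12 rad) (value of joint selector below 0.12 rad), for 0.2 s.
4. the selector rests on the fourth click clockwise from that stop (2.094 rad, within 0.16 rad), the dimmer still off (below 0.3 rad) (value of joint selector between 1.9344 and 2.2544 rad and value of joint dimmer below 0.3 rad and contact force between the fingers and selector below 0.2 N), for 0.3 s.
5. the dimmer is turned fully clockwise (within 0.12 rad of its stop) (value of joint dimmer above 2.28 rad), for 0.2 s.
At the end, for the whole second after the job is handed in: Every knuckle present rests on the tray floor (centre within 87 mm in x, 103 mm in y of the tray centre, 10 to 30 mm above its underside), the selector is on its fourth click from the anticlockwise stop (2.094 rad, within 0.16), the dimmer within 0.12 rad of its clockwise stop (x of knuckle1_mid in the frame of tray between -0.087 and 0.087 m and y of knuckle1_mid in the frame of tray between -0.103 and 0.103 m and z of knuckle1_mid in the frame of tray between 0.01 and 0.03 m and x of knuckle2_mid in the frame of tray between -0.087 and 0.087 m and y of knuckle2_mid in the frame of tray between -0.103 and 0.103 m and z of knuckle2_mid in the frame of tray between 0.01 and 0.03 m and x of knuckle3_mid in the frame of tray between -0.087 and 0.087 m and y of knuckle3_mid in the frame of tray between -0.103 and 0.103 m and z of knuckle3_mid in the frame of tray between 0.01 and 0.03 m and x of knuckle4_mid in the frame of tray between -0.087 and 0.087 m and y of knuckle4_mid in the frame of tray between -0.103 and 0.103 m and z of knuckle4_mid in the frame of tray between 0.01 and 0.03 m and x of knuckle5_mid in the frame of tray between -0.087 and 0.087 m and y of knuckle5_mid in the frame of tray between -0.103 and 0.103 m and z of knuckle5_mid in the frame of tray between 0.01 and 0.03 m and value of joint selector between 1.9344 and 2.2544 rad and value of joint dimmer above 2.28 rad); the robot touches nothing.
It fails at once if a printed knuckle lies in the tray with the dimmer turned up (above 0.6 rad) while the selector is not on its fourth click (value of joint dimmer above 0.6 rad and not (value of joint selector between 1.9344 and 2.2544 rad) and ((x of knuckle1_mid in the frame of tray between -0.087 and 0.087 m and y of knuckle1_mid in the frame of tray between -0.103 and 0.103 m and z of knuckle1_mid in the frame of tray between 0.01 and 0.03 m and linear speed of knuckle1 below 0.03 m/s) or (x of knuckle2_mid in the frame of tray between -0.087 and 0.087 m and y of knuckle2_mid in the frame of tray between -0.103 and 0.103 m and z of knuckle2_mid in the frame of tray between 0.01 and 0.03 m and linear speed of knuckle2 below 0.03 m/s) or (x of knuckle3_mid in the frame of tray between -0.087 and 0.087 m and y of knuckle3_mid in the frame of tray between -0.103 and 0.103 m and z of knuckle3_mid in the frame of tray between 0.01 and 0.03 m and linear speed of knuckle3 below 0.03 m/s) or (x of knuckle4_mid in the frame of tray between -0.087 and 0.087 m and y of knuckle4_mid in the frame of tray between -0.103 and 0.103 m and z of knuckle4_mid in the frame of tray between 0.01 and 0.03 m and linear speed of knuckle4 below 0.03 m/s) or (x of knuckle5_mid in the frame of tray between -0.087 and 0.087 m and y of knuckle5_mid in the frame of tray between -0.103 and 0.103 m and z of knuckle5_mid in the frame of tray between 0.01 and 0.03 m and linear speed of knuckle5 below 0.03 m/s))).
It fails at once if the jar, the vase or the spool is moved more than 30 mm (distance of any of jar, vase, spool from where it was at the start of the episode above 0.03 m).
Of knuckle1, knuckle2, knuckle3, knuckle4, knuckle5 only 3 to 5 are there at a start; the rules pass over those that are not, and their reading is None.
At some moment in a run one of knuckle1, knuckle2, knuckle3, knuckle4, knuckle5 may be knocked a few centimetres aside while the robot is not near it.
Once in a run the grip may slacken for a moment while it holds something.
It also fails if it takes over 210 s, if anything falls off the work surface, if the arm or the gripper's body presses on something with over 40 N, if the wrist force passes 120 N, or if a joint passes its speed limit or range.

## Working session

There is one attempt and no reset: what is moved stays moved. The work goes in short steps, Python scripts to look and compute and a tool call to move; the robot and the scene stay as the last step left them, time stands still between calls to the robot, and variables do not carry over. Pictures are saved under pics/ and viewed, and the job is handed in when it is done.

Besides the shell and the picture viewer there is one more tool, called after "Call:" as name([rows], argument=value, ...), one row to a line, values as JSON. apply_moves: Moves the arm, as the interface text tells. Its arguments: {"type":"object","properties":{"increments":{"type":"array","items":{"type":"array","items":{"type":"array","items":{"type":"number"}}}},"fingers":{"type":"number"},"newtons":{"type":"number"}},"required":["increments"]}

```bash
ls; mkdir -p pics; python3 - <<'E'
from station import manip
import cv2,numpy as np
for n in ("scene","top"):
    p,d=manip.snapshot(n); cv2.imwrite(f"pics/{n}0.png",p[:,:,::-1]); np.save(f"pics/{n}0.npy",d)
    c=manip.camera_model(n); print(n,c)
print(manip.sense())
E
```

```text
pics
scene {'mtx': array([[590.49364464,   0.        , 312.37833473],
       [  0.        , 590.49364464, 248.1066969 ],
       [  0.        ,   0.        ,   1.        ]]), 'R': array([[-0.0894787 ,  0.99591437, -0.01217061],
       [ 0.77861297,  0.06232457, -0.6244017 ],
       [-0.6210921 , -0.06534685, -0.78100857]]), 't': array([ 0.04712392, -0.41618561,  1.61958845])}
top {'mtx': array([[482.26068261,   0.        , 315.73215667],
       [  0.        , 482.26068261, 247.31701516],
       [  0.        ,   0.        ,   1.        ]]), 'R': array([[-0.02323258, -0.99969685,  0.00815259],
       [-0.99258681,  0.02209271, -0.11951294],
       [ 0.1192966 , -0.01086875, -0.99279917]]), 't': array([0.00210359, 0.58499415, 1.07869319])}
{'t': 0.1, 'q': array([-1.49746334e+00,  5.28388971e-01,  1.43376672e+00, -2.93662823e-05,
        1.18141754e+00, -1.78507997e-01]), 'qd': array([ 0.00057834, -0.00163808, -0.00352734, -0.00074217,  0.00213424,
        0.00200581]), 'tau': array([-4.14948954e-05, -4.43304777e+01, -1.78586876e+01, -3.36569074e-04,
        3.88103857e-03, -1.53800556e-05]), 'tcp_pos': array([ 0.15572224, -0.60476931,  0.30302402]), 'tool_rot': array([ 9.92081297e-01,  1.25593472e-01,  3.84929724e-05, -9.89631513e-04]), 'force': array([-0.75378418, -0.44670124,  0.2560677 ]), 'ft_torque': array([ 0.03722058, -0.04990973, -0.01845858]), 'finger_gap': 1.0016364443487733}
```

View pics/scene0.png

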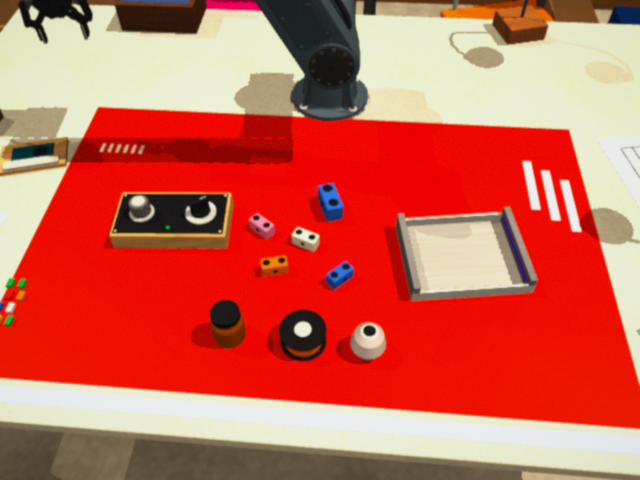

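View pics/top0.png

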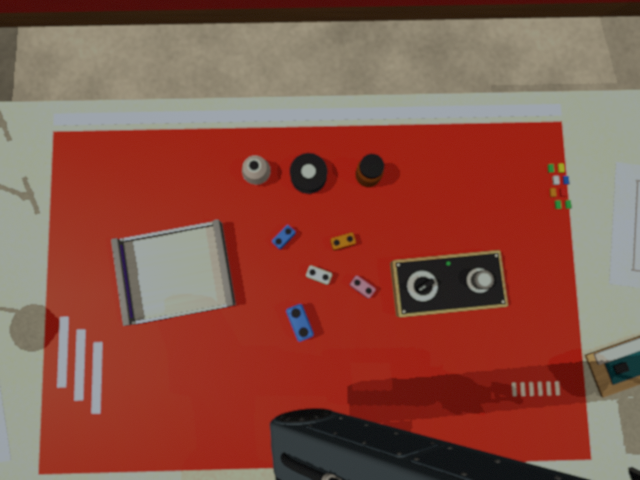

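```bash
cat > h.py <<'E'
from station import manip
import cv2,numpy as np
def snap(n,tag):
    p,d=manip.snapshot(n); cv2.imwrite(f"pics/{n}{tag}.png",p[:,:,::-1]); np.save(f"pics/{n}{tag}.npy",d); return p,d
def cloud(n,d):
    c=manip.camera_model(n);K=c["mtx"];v,u=np.mgrid[0:480,0:640]
    P=np.stack([(u-K[0,2])/K[0,0]*d,(v-K[1,2])/K[1,1]*d,d],-1)
    return (P-c["t"])@c["R"]
def proj(n,X):
    c=manip.camera_model(n); p=c["mtx"]@(c["R"]@np.array(X)+c["t"]); return p[:2]/p[2]
def crop(p,box,s,name):
    u0,v0,u1,v1=box; cv2.imwrite(f"pics/{name}.png",cv2.resize(p[v0:v1,u0:u1,::-1],None,fx=s,fy=s,interpolation=cv2.INTER_CUBIC))
def block(W,win,z0=0.022,z1=0.06):
    """rect of top-face points inside pixel window (u0,v0,u1,v1)"""
    u0,v0,u1,v1=win; Q=W[v0:v1,u0:u1].reshape(-1,3)
    Q=Q[(Q[:,2]>z0)&(Q[:,2]<z1)]
    (cx,cy),(a,b),_=r=cv2.minAreaRect((Q[:,:2]*1000).astype(np.float32))
    bp=cv2.boxPoints(r); e=[bp[1]-bp[0],bp[2]-bp[1]]; L=max(e,key=np.linalg.norm)
    return (round(cx/1000,4),round(cy/1000,4)),np.round(sorted((a,b)),1),round(np.degrees(np.arctan2(L[1],L[0]))%180,1),round(float(np.median(Q[:,2])),4),len(Q)
E
python3 - <<'E'
from h import *
for n in("top","scene"):
    p=cv2.imread(f"pics/{n}0.png")[:,:,::-1]; W=cloud(n,np.load(f"pics/{n}0.npy"))
    if n=="top":
        wins=dict(orange=(325,228,362,254),blue=(268,220,300,254),white=(302,262,336,288),pink=(346,272,380,302),big=(282,300,318,346),jar=(350,150,390,190),vase=(238,150,276,190),spool=(284,148,332,198))
        crop(p,(260,210,520,350),3,"crop_top")
    else:
        wins=dict(orange=(256,250,292,280),blue=(322,256,358,292),white=(288,224,324,254),pink=(244,210,278,242),big=(312,178,350,225))
        crop(p,(230,170,370,300),5,"crop_scene"); crop(p,(100,180,245,260),5,"crop_box")
    for k,w in wins.items(): print(n,k,block(W,w,z1=0.1))
    # control box & tray
    print(n,"table z",np.median(W[350:380,380:400,2]))
p,d=None,np.load("pics/top0.npy");W=cloud("top",d)
print("box",block(W,(385,240,520,330),0.035,0.055))
print("selector",block(W,(460,258,500,302),0.065,0.1))
print("dimmer",block(W,(402,265,445,308),0.065,0.1))
print("tray",block(W,(100,210,245,335),0.02,0.06))
E
```

```text
top orange ((0.5997, -0.074), array([28.1, 55.9]), np.float32(105.1), 0.0323, 291)
top blue ((0.6132, 0.0646), array([28.7, 55. ]), np.float32(134.9), 0.0315, 297)
top white ((0.5221, -0.0157), array([28.1, 55.7]), np.float32(68.4), 0.0316, 294)
top pink ((0.4924, -0.1156), array([28. , 55.6]), np.float32(53.0), 0.032, 298)
top big ((0.4148, 0.0302), array([40.4, 79.9]), np.float32(21.0), 0.0455, 635)
top jar ((0.7599, -0.1394), array([59.7, 59.8]), np.float32(103.8), 0.084, 722)
top vase ((0.7697, 0.1254), array([60.3, 63.5]), np.float32(133.5), 0.0605, 636)
top spool ((0.7636, 0.0029), array([88.1, 89.6]), np.float32(131.1), 0.0445, 1140)
top table z 0.0008028002200792795
scene orange ((0.6035, -0.0732), array([31.4, 56. ]), np.float32(104.5), 0.0303, 332)
scene blue ((0.6156, 0.0647), array([29.5, 57.7]), np.float32(135.1), 0.0303, 340)
scene white ((0.5248, -0.0152), array([30.1, 55. ]), np.float32(68.1), 0.0302, 303)
scene pink ((0.4948, -0.1152), array([30.2, 58.6]), np.float32(54.3), 0.0302, 287)
scene big ((0.4192, 0.0309), array([41.8, 81.9]), np.float32(21.2), 0.0436, 598)
scene table z -0.00021236315842823063
box ((0.4952, -0.3131), array([130.1, 250.9]), np.float32(94.2), 0.046, 5557)
selector ((0.5, -0.3768), array([39.8, 42.5]), np.float32(2.0), 0.083, 327)
dimmer ((0.4905, -0.2484), array([14.2, 41.9]), np.float32(122.3), 0.0878, 148)
tray ((0.5358, 0.3191), array([200.5, 251.7]), np.float32(99.5), 0.0419, 2193)
```

```bash
sleep 0; ls pics
```

```text
crop_box.png
crop_scene.png
crop_top.png
scene0.npy
scene0.png
top0.npy
top0.png
```

View pics/crop_top.png

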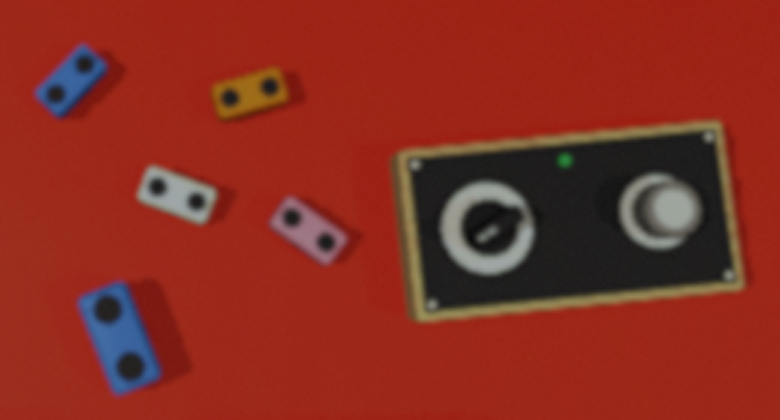

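View pics/crop_scene.png

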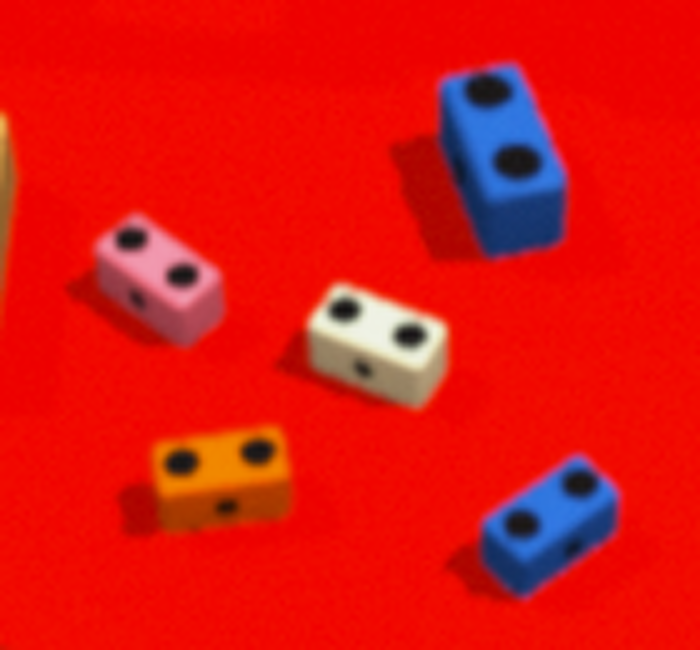

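View pics/crop_box.png

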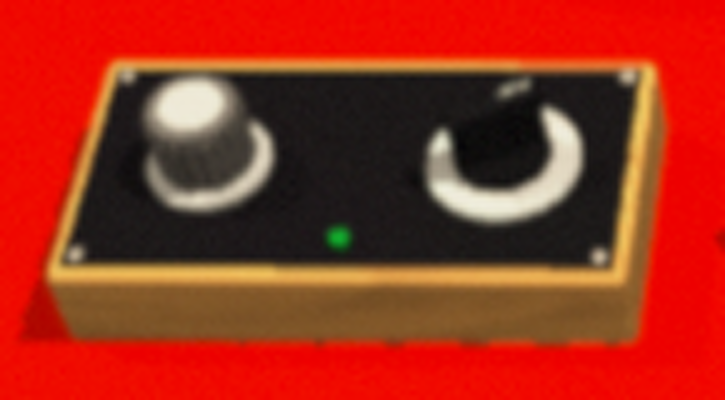

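Candidates: the blue at top (284,237) is 28x55 mm and the blue at (300,322) is 40x80 mm, so the smaller is meant. The ivory at (319,274) fits, and the pink at (363,286) is excluded. The orange is at (343,241). There is no green or yellow on the bench, so three knuckles are present. The white line puts the dimmer pointer at about 122° in the world frame. I'll grip it with tool yaw -58°.

```bash
cat > plan.py <<'E'
import sys
from h import *
from scipy.spatial.transform import Rotation as Rn
def st():
    s=manip.sense(); R=Rn.from_quat(s["tool_rot"]).as_matrix()
    return s,s["tcp_pos"],np.degrees(np.arctan2(R[1,0],R[0,0]))
def plan(x,y,z,yaw,n=None,vmax=0.04,smax=8):
    s,p,w=st(); R=Rn.from_quat(s["tool_rot"]).as_matrix()
    print("now",np.round(p,4),"yaw",round(w,1),"t",round(s["t"],2),"q6",round(np.degrees(s["q"][5]),1),"gap",round(s["finger_gap"],3),"tilt",round(np.degrees(np.arccos(-R[2,2])),2))
    d=np.array([x,y,z])-p; sp=-((yaw-w+180)%360-180)
    k=n or max(1,int(np.ceil(max(np.linalg.norm(d)/vmax,abs(sp)/smax))))
    rows=[]
    for i in range(k):
        t=w-sp*i/k; a=np.radians(t); X=np.array([np.cos(a),np.sin(a)]);Y=np.array([np.sin(a),-np.cos(a)])
        rows.append([round(float(d[:2]@X/k),4),round(float(d[:2]@Y/k),4),round(float(-d[2]/k),4),round(sp/k,1)])
    for i in range(0,k,5): print([rows[i:i+5]])
if __name__=="__main__": plan(*map(float,sys.argv[1:5]),n=int(sys.argv[5]) if len(sys.argv)>5 else None)
E
python3 plan.py 0.4905 -0.2484 0.25 -58
```

```text
now [ 0.1557 -0.6048  0.303 ] yaw 14.4 t 0.1 q6 -10.2 gap 1.002 tilt 0.11
[[[0.0318, -0.0201, 0.0041, np.float64(5.6)], [0.0297, -0.0231, 0.0041, np.float64(5.6)], [0.0273, -0.0259, 0.0041, np.float64(5.6)], [0.0246, -0.0284, 0.0041, np.float64(5.6)], [0.0218, -0.0307, 0.0041, np.float64(5.6)]]]
[[[0.0187, -0.0326, 0.0041, np.float64(5.6)], [0.0154, -0.0343, 0.0041, np.float64(5.6)], [0.012, -0.0356, 0.0041, np.float64(5.6)], [0.0085, -0.0366, 0.0041, np.float64(5.6)], [0.0049, -0.0373, 0.0041, np.float64(5.6)]]]
[[[0.0013, -0.0376, 0.0041, np.float64(5.6)], [-0.0024, -0.0375, 0.0041, np.float64(5.6)], [-0.006, -0.0371, 0.0041, np.float64(5.6)]]]
```

Call:
apply_moves([
  [[0.032,-0.02,0.004,5.6],[0.03,-0.023,0.004,5.6],[0.027,-0.026,0.004,5.6],[0.025,-0.028,0.004,5.6],[0.022,-0.031,0.004,5.6]],
], fingers=1)

```text
t: 0.6
tcp_pos: [0.2865, -0.4691, 0.2803]
tool_rot: [0.991, -0.132, -0.001, -0.0]
force: [0.5, -0.8, 0.4]
finger_gap: 0.999
```

Call:
apply_moves([
  [[0.019,-0.033,0.004,5.6],[0.015,-0.034,0.004,5.6],[0.012,-0.036,0.004,5.6],[0.009,-0.037,0.004,5.6],[0.005,-0.037,0.004,5.6]],
])

```text
t: 1.1
tcp_pos: [0.4251, -0.3301, 0.2579]
tool_rot: [0.926, -0.379, -0.002, -0.001]
force: [0.2, -0.3, -0.4]
finger_gap: 1.002
```

Call:
apply_moves([
  [[0.001,-0.038,0.004,5.6],[-0.002,-0.038,0.004,5.6],[-0.006,-0.037,0.004,5.6],[0,0,0,0]],
])

```text
t: 1.5
tcp_pos: [0.5126, -0.2446, 0.2437]
tool_rot: [0.858, -0.514, -0.004, -0.002]
force: [-0.3, -0.3, 0.2]
finger_gap: 0.999
```

```bash
python3 plan.py 0.4905 -0.2484 0.2 -58
```

```text
now [ 0.5126 -0.2446  0.2437] yaw -61.8 t 1.5 q6 114.9 gap 0.999 tilt 0.48
[[[-0.0035, 0.0106, 0.0218, np.float64(-1.9)], [-0.0039, 0.0105, 0.0218, np.float64(-1.9)]]]
```

Call:
apply_moves([
  [[-0.0035,0.0105,0.022,-1.9],[-0.004,0.0105,0.022,-1.9],[0,0,0,0]],
])

```text
t: 1.8
tcp_pos: [0.4906, -0.2472, 0.1985]
tool_rot: [0.877, -0.481, -0.003, -0.001]
force: [0.6, -0.1, 0.5]
finger_gap: 0.996
```

```bash
python3 plan.py 0.4905 -0.2484 0.15 -58; python3 - <<'E'
from h import *
p,d=snap("scene","1"); crop(p,(100,150,300,300),4,"c1"); p,d=snap("top","1")
E
```

```text
now [ 0.4906 -0.2472  0.1985] yaw -57.5 t 1.8 q6 109.0 gap 0.996 tilt 0.42
[[[0.0005, 0.0004, 0.0243, np.float64(0.3)], [0.0005, 0.0004, 0.0243, np.float64(0.3)]]]
```

View pics/c1.png

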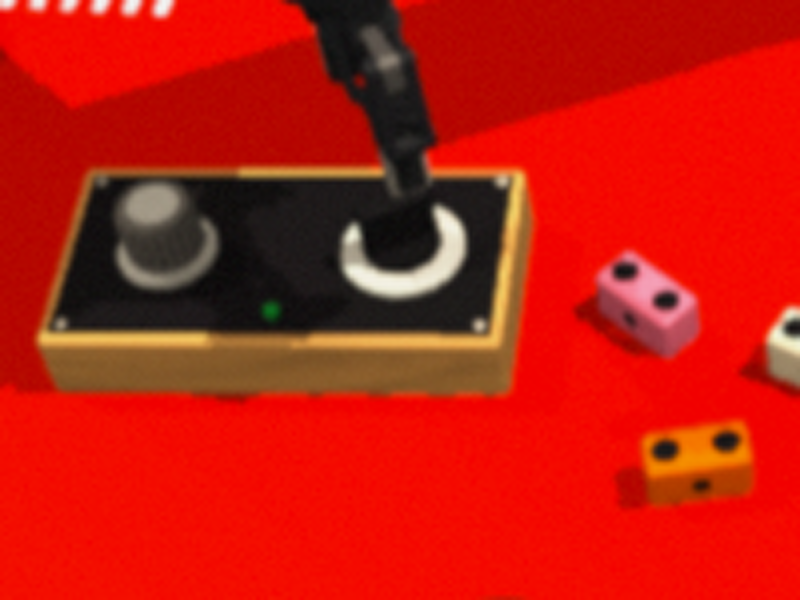

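The crop shows the open jaws above the dimmer bar (about (400,215) in the crop), so I'm descending to grip it.

Call:
apply_moves([
  [[0.0005,0.0005,0.024,0.3],[0.0005,0.0005,0.022,0.3],[0,0,0.014,0],[0,0,0,0]],
])

```text
t: 2.3
tcp_pos: [0.4974, -0.2548, 0.1451]
tool_rot: [0.873, -0.488, 0.007, 0.0]
force: [1.0, 0.6, -0.0]
finger_gap: 0.998
```

```bash
python3 plan.py 0.4905 -0.2484 0.137 -58
```

```text
now [ 0.4974 -0.2548  0.1451] yaw -58.4 t 2.3 q6 109.6 gap 0.998 tilt 0.85
[[[-0.0091, 0.0025, 0.0081, np.float64(-0.4)]]]
```

Call:
apply_moves([
  [[-0.0045,0.0013,0.004,-0.2],[-0.0045,0.0013,0.004,-0.2],[0,0,0,0]],
])

```text
t: 2.6
tcp_pos: [0.4919, -0.2498, 0.1395]
tool_rot: [0.875, -0.485, 0.01, 0.001]
force: [-0.7, 0.2, 0.4]
finger_gap: 1.001
```

```bash
python3 plan.py 0.4905 -0.2484 0.137 -58; python3 -c "
from station import manip
print(manip.sense()['qd'])"
```

```text
now [ 0.4919 -0.2498  0.1395] yaw -58.0 t 2.6 q6 109.3 gap 1.001 tilt 1.19
[[[-0.0019, 0.0004, 0.0025, np.float64(-0.0)]]]
[-0.00048895 -0.01569567 -0.01729435 -0.00061788  0.00246754  0.00074721]
```

Call:
apply_moves([
  [[-0.002,0.0005,0.0025,0],[0,0,0,0],[0,0,0,0],[0,0,0,0],[0,0,0,0]],
], fingers=0, newtons=40)

```text
t: 3.1
tcp_pos: [0.4907, -0.2488, 0.1386]
tool_rot: [0.875, -0.484, 0.012, 0.001]
force: [-7.1, -5.4, 11.4]
finger_gap: 0.156
```

```bash
python3 plan.py 0.4905 -0.2484 0.136 -58; python3 -c "
from station import manip
s=manip.sense();print(s['force'],s['ft_torque'])"
```

```text
now [ 0.4907 -0.2488  0.1386] yaw -57.9 t 3.1 q6 109.3 gap 0.156 tilt 1.36
[[[-0.0004, -0.0001, 0.0026, np.float64(0.1)]]]
[-7.13757279 -5.39381969 11.43259861] [-0.87103783  1.03187744 -0.05212365]
```

Gripped: the gap of 0.156 is about 13 mm. I'm turning anticlockwise.

Call:
apply_moves([
  [[0,0,-0.001,-6],[0,0,0,-6],[0,0,0,-6],[0,0,0,-6],[0,0,0,-6]],
])

```text
t: 3.6
tcp_pos: [0.4911, -0.2484, 0.1387]
tool_rot: [0.972, -0.233, 0.011, 0.003]
force: [0.6, 0.3, -0.1]
finger_gap: 0.153
```

```bash
python3 plan.py 0.4905 -0.2484 0.136 -58; python3 -c "
from station import manip
s=manip.sense();print(s['force'],s['ft_torque'])"
```

```text
now [ 0.4911 -0.2484  0.1387] yaw -26.9 t 3.6 q6 78.2 gap 0.153 tilt 1.31
[[[-0.0001, 0.0001, 0.0007, np.float64(7.8)], [-0.0001, 0.0001, 0.0007, np.float64(7.8)], [-0.0001, 0.0001, 0.0007, np.float64(7.8)], [-0.0001, 0.0001, 0.0007, np.float64(7.8)]]]
[ 0.61579574  0.28918911 -0.07942393] [ 0.23941496 -0.02274067 -0.06079656]
```

Call:
apply_moves([
  [[0,0,0,-6],[0,0,0,-6],[0,0,0,-6],[0,0,0,-6],[0,0,0,-6]],
])

```text
t: 4.1
tcp_pos: [0.4912, -0.2477, 0.1387]
tool_rot: [0.999, 0.036, 0.01, 0.004]
force: [1.0, -0.2, -0.2]
finger_gap: 0.152
```

```bash
python3 plan.py 0.4905 -0.2484 0.136 -58 1; python3 -c "
from station import manip
s=manip.sense();print(s['force'],s['ft_torque'])"
```

```text
now [ 0.4912 -0.2477  0.1387] yaw 4.1 t 4.1 q6 46.9 gap 0.152 tilt 1.23
[[[-0.0007, 0.0006, 0.0027, np.float64(62.1)]]]
[ 1.02112081 -0.21169875 -0.16013951] [ 0.43933506 -0.02308945 -0.04847275]
```

Call:
apply_moves([
  [[0,0,0,-6],[0,0,0,-6],[0,0,0,-6],[0,0,0,-6]],
])

```text
t: 4.5
tcp_pos: [0.4912, -0.2487, 0.1393]
tool_rot: [0.977, 0.211, 0.016, -0.0]
force: [-6.2, -5.4, 2.3]
finger_gap: 0.158
```

```bash
python3 plan.py 0.4905 -0.2484 0.136 -58 1; python3 -c "
from station import manip
s=manip.sense();print(s['force'],s['ft_torque'])"
```

```text
now [ 0.4912 -0.2487  0.1393] yaw 24.4 t 4.5 q6 24.9 gap 0.158 tilt 1.79
[[[-0.0006, -0.0005, 0.0033, np.float64(82.4)]]]
[-6.17509633 -5.35578037  2.28309996] [-0.87623723  1.19087904 -7.7953948 ]
```

The twist torque is -7.8 N·m at yaw 24.4°, so that is the anticlockwise stop. I'll relax, release and rise.

Call:
apply_moves([
  [[0,0,0,0],[0,0,0,0],[0,0,0,0]],
])

```text
t: 4.8
tcp_pos: [0.4903, -0.25, 0.1391]
tool_rot: [0.985, 0.169, 0.023, -0.008]
force: [-1.0, 0.6, 1.1]
finger_gap: 0.161
```

```bash
python3 plan.py 0.4905 -0.2484 0.136 -58 1; python3 -c "
from station import manip
s=manip.sense();print(s['force'],s['ft_torque'])"
```

```text
now [ 0.4903 -0.25    0.1391] yaw 19.4 t 4.8 q6 27.7 gap 0.161 tilt 2.78
[[[0.0007, -0.0015, 0.0031, np.float64(77.4)]]]
[-0.96768505  0.56933637  1.09895564] [-0.17311249  0.48068748 -5.05170512]
```

Call:
apply_moves([
  [[0,0,0,0],[0,0,0,0],[0,0,0,0],[0,0,0,0]],
], fingers=1)

```text
t: 5.2
tcp_pos: [0.4904, -0.2499, 0.1389]
tool_rot: [0.982, 0.19, 0.019, -0.004]
force: [-0.5, 0.1, 0.0]
finger_gap: 0.83
```

Call:
apply_moves([
  [[0,0,-0.03,0],[0,0,-0.04,0],[0,0,-0.04,0]],
])

```text
t: 5.5
tcp_pos: [0.4853, -0.2486, 0.2463]
tool_rot: [0.98, 0.198, 0.013, -0.008]
force: [0.6, -0.3, 0.7]
finger_gap: 0.999
```

```bash
python3 plan.py 0.5997 -0.074 0.25 15; python3 - <<'E'
from h import *
p,d=snap("scene","2"); crop(p,(100,150,300,300),4,"c2"); p,d=snap("top","2");W=cloud("top",d)
print(block(W,(402,265,445,308),0.065,0.1))
E
```

```text
now [ 0.4853 -0.2486  0.2463] yaw 22.8 t 5.5 q6 26.3 gap 0.999 tilt 1.77
[[[0.0289, -0.0194, -0.0006, np.float64(1.3)], [0.0284, -0.0201, -0.0006, np.float64(1.3)], [0.028, -0.0207, -0.0006, np.float64(1.3)], [0.0275, -0.0214, -0.0006, np.float64(1.3)], [0.027, -0.022, -0.0006, np.float64(1.3)]]]
[[[0.0265, -0.0226, -0.0006, np.float64(1.3)]]]
((0.493, -0.2478), array([13.9, 35.3]), np.float32(3.7), 0.088, 82)
```

View pics/c2.png

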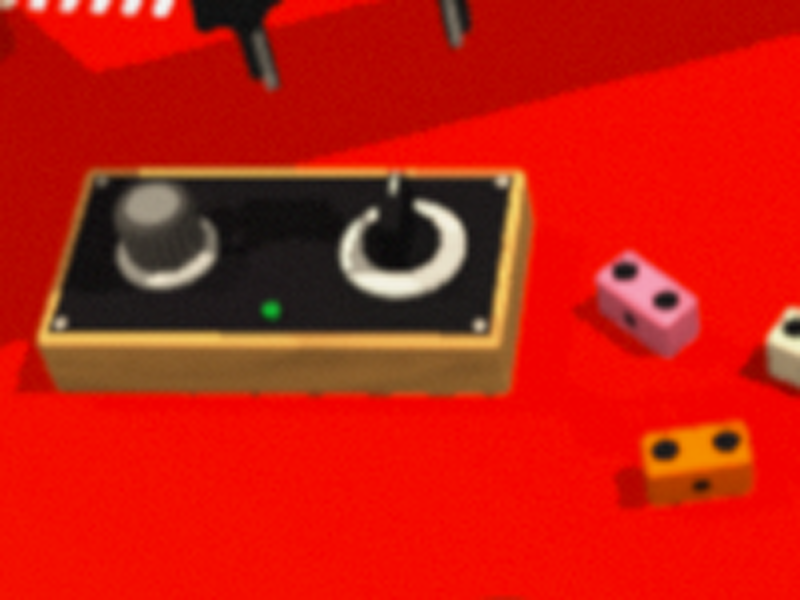

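The crop shows the dimmer's white line now pointing straight back at (393,183), bar at 184° world, i.e. 180° in the box frame. It is on its anticlockwise stop. Next is the orange knuckle.

```bash
python3 plan.py 0.5997 -0.074 0.2 105 10|sed 's/np.float64//g'
```

```text
now [ 0.4881 -0.2508  0.2509] yaw 22.8 t 5.6 q6 26.3 gap 0.996 tilt 2.04
[[[0.0171, -0.012, 0.0051, (-8.2)], [0.0187, -0.0094, 0.0051, (-8.2)], [0.0198, -0.0066, 0.0051, (-8.2)], [0.0206, -0.0037, 0.0051, (-8.2)], [0.0209, -0.0007, 0.0051, (-8.2)]]]
[[[0.0208, 0.0023, 0.0051, (-8.2)], [0.0203, 0.0052, 0.0051, (-8.2)], [0.0193, 0.008, 0.0051, (-8.2)], [0.018, 0.0107, 0.0051, (-8.2)], [0.0162, 0.0132, 0.0051, (-8.2)]]]
```

Call:
apply_moves([
  [[0.017,-0.012,0.005,-8.2],[0.019,-0.009,0.005,-8.2],[0.02,-0.007,0.005,-8.2],[0.0205,-0.004,0.005,-8.2],[0.021,-0.001,0.005,-8.2]],
])

```text
t: 6.1
tcp_pos: [0.5454, -0.1595, 0.2296]
tool_rot: [0.839, 0.544, 0.016, 0.009]
force: [0.5, 0.2, -0.0]
finger_gap: 1.003
```

Call:
apply_moves([
  [[0.021,0.002,0.005,-8.2],[0.02,0.005,0.005,-8.2],[0.019,0.008,0.005,-8.2],[0.018,0.011,0.005,-8.2],[0,0,0,0]],
])

```text
t: 6.6
tcp_pos: [0.5889, -0.0791, 0.2069]
tool_rot: [0.638, 0.77, 0.009, 0.012]
force: [-0.3, -0.3, -0.4]
finger_gap: 1.004
```

```bash
python3 plan.py 0.5997 -0.074 0.13 105 |sed 's/np.float64//g'; python3 - <<'E'
from h import *
p,d=snap("scene","3"); crop(p,(220,150,380,300),4,"c3");W=cloud("scene",d)
for k,w in dict(orange=(256,250,292,280),blue=(322,256,358,292),white=(288,224,324,254)).items(): print(k,block(W,w,0.026))
E
```

```text
now [ 0.5889 -0.0791  0.2069] yaw 100.7 t 6.6 q6 -29.7 gap 1.004 tilt 1.79
[[[0.0015, 0.0058, 0.0384, (-2.1)], [0.0013, 0.0059, 0.0384, (-2.1)]]]
orange ((0.602, -0.0738), array([31.2, 55.6]), np.float32(104.3), 0.0306, 302)
blue ((0.6157, 0.0647), array([30.7, 58.1]), np.float32(132.5), 0.0308, 305)
white ((0.5246, -0.0152), array([30.4, 55.6]), np.float32(66.2), 0.0307, 270)
```

View pics/c3.png

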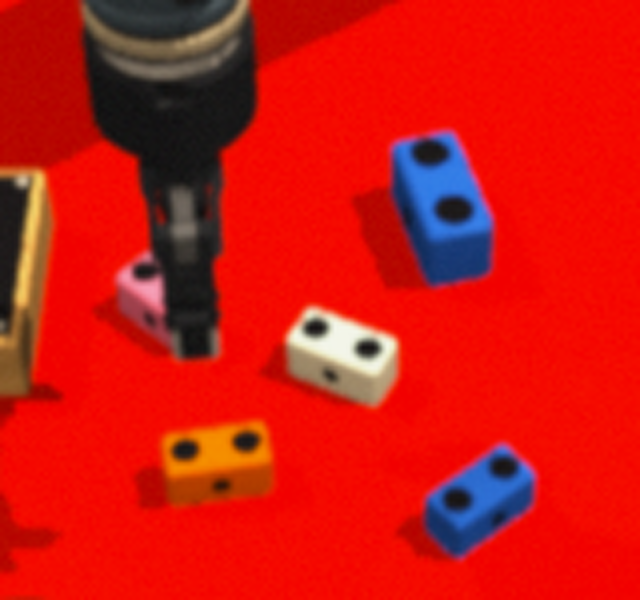

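Nothing has moved since the first picture. The gripper is above the orange knuckle, which is at (217,465) in the crop. Descending.

Call:
apply_moves([
  [[0.0015,0.006,0.038,-2.1],[0.0013,0.006,0.038,-2.1],[0,0,0,0]],
])

```text
t: 6.95
tcp_pos: [0.6029, -0.0763, 0.1309]
tool_rot: [0.609, 0.793, 0.008, 0.015]
force: [-0.9, 0.8, -0.7]
finger_gap: 0.998
```

```bash
python3 plan.py 0.600 -0.074 0.076 105 |sed 's/np.float64//g'
```

```text
now [ 0.6029 -0.0763  0.1309] yaw 104.9 t 6.95 q6 -33.1 gap 0.998 tilt 1.98
[[[0.0015, -0.0011, 0.0275, (-0.0)], [0.0015, -0.0011, 0.0275, (-0.0)]]]
```

Call:
apply_moves([
  [[0.0015,-0.001,0.026,0],[0.0015,-0.001,0.025,0],[0,0,0,0]],
])

```text
t: 7.25
tcp_pos: [0.6024, -0.0768, 0.082]
tool_rot: [0.61, 0.792, 0.008, 0.017]
force: [-0.5, 0.3, -0.6]
finger_gap: 0.998
```

```bash
python3 plan.py 0.600 -0.074 0.076 105 |sed 's/np.float64//g'
```

```text
now [ 0.6024 -0.0768  0.082 ] yaw 104.7 t 7.25 q6 -32.8 gap 0.998 tilt 2.14
[[[0.0033, -0.0017, 0.006, (-0.3)]]]
```

Call:
apply_moves([
  [[0.003,-0.0015,0.005,0],[0,0,0,0],[0,0,0,0],[0,0,0,0],[0,0,0,0]],
], fingers=0, newtons=40)

```text
t: 7.75
tcp_pos: [0.6027, -0.0762, 0.0837]
tool_rot: [0.611, 0.791, 0.009, 0.022]
force: [-0.7, -0.2, -0.3]
finger_gap: 0.318
```

```bash
python3 plan.py 0.600 -0.074 0.18 105 |sed 's/np.float64//g'
```

```text
now [ 0.6027 -0.0762  0.0837] yaw 104.6 t 7.75 q6 -32.6 gap 0.318 tilt 2.69
[[[0.0009, -0.0007, -0.0321, (-0.1)], [0.0009, -0.0007, -0.0321, (-0.1)], [0.0009, -0.0007, -0.0321, (-0.1)]]]
```

Call:
apply_moves([
  [[0,0,-0.03,0],[0,0,-0.035,0],[0,0,-0.035,0]],
], newtons=60)

```text
t: 8.05
tcp_pos: [0.5956, -0.0744, 0.1818]
tool_rot: [0.611, 0.791, 0.007, 0.016]
force: [0.5, 0.3, -0.4]
finger_gap: 0.313
```

```bash
python3 plan.py 0.580 0.3265 0.18 99.5 |sed 's/np.float64//g'
```

```text
now [ 0.5956 -0.0744  0.1818] yaw 104.6 t 8.05 q6 -32.5 gap 0.313 tilt 2.05
[[[0.0356, 0.0078, 0.0002, (0.5)], [0.0357, 0.0075, 0.0002, (0.5)], [0.0357, 0.0072, 0.0002, (0.5)], [0.0358, 0.0069, 0.0002, (0.5)], [0.0359, 0.0067, 0.0002, (0.5)]]]
[[[0.0359, 0.0064, 0.0002, (0.5)], [0.036, 0.0061, 0.0002, (0.5)], [0.036, 0.0058, 0.0002, (0.5)], [0.0361, 0.0055, 0.0002, (0.5)], [0.0361, 0.0052, 0.0002, (0.5)]]]
[[[0.0361, 0.0049, 0.0002, (0.5)]]]
```

Call:
apply_moves([
  [[0.036,0.008,0,0.5],[0.036,0.0075,0,0.5],[0.036,0.007,0,0.5],[0.036,0.007,0,0.5],[0.036,0.007,0,0.5]],
])

```text
t: 8.55
tcp_pos: [0.5949, 0.1082, 0.1888]
tool_rot: [0.633, 0.774, 0.012, 0.026]
force: [0.3, -0.2, -0.9]
finger_gap: 0.31
```

Call:
apply_moves([
  [[0.036,0.006,0,0.5],[0.036,0.006,0,0.5],[0.036,0.006,0,0.5],[0.036,0.0055,0,0.5],[0.02,0.005,0,0.5]],
])

```text
t: 9.05
tcp_pos: [0.5916, 0.2838, 0.188]
tool_rot: [0.649, 0.76, 0.014, 0.027]
force: [-0.3, -0.7, -0.2]
finger_gap: 0.311
```

```bash
python3 plan.py 0.580 0.3265 0.14 99.5 |sed 's/np.float64//g'; python3 - <<'E'
from h import *
p,d=snap("scene","4")
E
```

```text
now [0.5916 0.2838 0.188 ] yaw 98.9 t 9.05 q6 8.8 gap 0.311 tilt 3.42
[[[0.022, -0.0024, 0.024, (-0.3)], [0.022, -0.0023, 0.024, (-0.3)]]]
```

View pics/scene4.png

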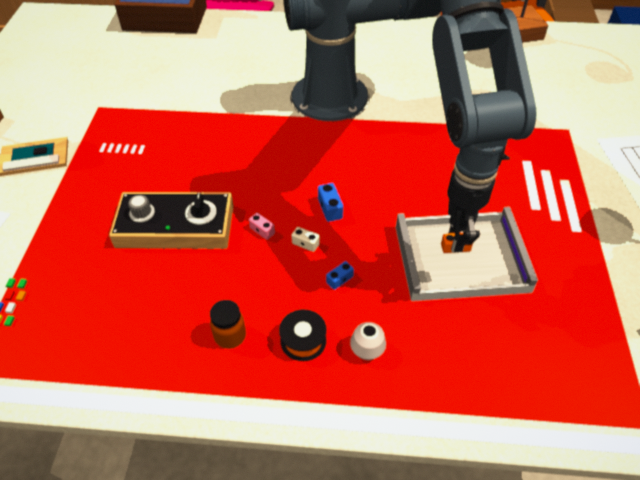

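The orange knuckle is held above the tray, at (458,243).

Call:
apply_moves([
  [[0.022,-0.0024,0.024,0],[0.022,-0.0024,0.024,0],[0,0,0,0]],
])

```text
t: 9.4
tcp_pos: [0.5839, 0.3315, 0.1398]
tool_rot: [0.648, 0.761, 0.017, 0.028]
force: [-0.6, -0.8, 0.1]
finger_gap: 0.314
```

```bash
sed -i 's/    d=np.array(\[x,y,z\])-p; sp/    print("toolz",np.round(R[:,2],3)); d=np.array([x,y,z])-p; sp/' plan.py; python3 plan.py 0.580 0.3265 0.09 99.5 |sed 's/np.float64//g'; python3 -c "
from station import manip
print(manip.sense()['q'])"
```

```text
now [0.5839 0.3315 0.1398] yaw 99.1 t 9.4 q6 13.1 gap 0.314 tilt 3.78
toolz [ 0.065 -0.01  -0.998]
[[[-0.0022, -0.0023, 0.0249, (-0.2)], [-0.0022, -0.0023, 0.0249, (-0.2)]]]
[ 0.36139324  0.77547584  1.45701588 -0.04340404  0.85221719  0.22890467]
```

Call:
apply_moves([
  [[-0.002,-0.0035,0.024,0],[-0.002,-0.0035,0.02,0],[0,0,0.003,0]],
])

```text
t: 9.7
tcp_pos: [0.5823, 0.3253, 0.094]
tool_rot: [0.647, 0.761, 0.019, 0.03]
force: [0.3, -0.4, -1.4]
finger_gap: 0.313
```

```bash
python3 plan.py 0.580 0.3265 0.09 99.5 |sed 's/np.float64//g'; python3 -c "
from station import manip
print(manip.sense()['force'])"
```

```text
now [0.5823 0.3253 0.094 ] yaw 99.2 t 9.7 q6 12.9 gap 0.313 tilt 4.03
toolz [ 0.07  -0.01  -0.998]
[[[0.0016, -0.0021, 0.004, (-0.3)]]]
[ 0.31128182 -0.38198345 -1.43946044]
```

Call:
apply_moves([
  [[0,-0.001,0.005,0],[0,0,0.001,0]],
])

```text
t: 9.9
tcp_pos: [0.5835, 0.3241, 0.0897]
tool_rot: [0.648, 0.761, 0.02, 0.031]
force: [0.7, 0.1, -0.2]
finger_gap: 0.312
```

Call:
apply_moves([
  [[0,0,0,0],[0,0,0,0],[0,0,0,0],[0,0,0,0]],
], fingers=0.65)

```text
t: 10.3
tcp_pos: [0.5855, 0.3241, 0.0931]
tool_rot: [0.648, 0.761, 0.022, 0.032]
force: [0.1, 1.2, 0.0]
finger_gap: 0.649
```

Call:
apply_moves([
  [[0,0,-0.03,0],[0,0,-0.04,0],[0,0,-0.04,0]],
])

```text
t: 10.6
tcp_pos: [0.5738, 0.3235, 0.1987]
tool_rot: [0.648, 0.761, 0.016, 0.028]
force: [0.3, 0.5, -0.4]
finger_gap: 0.654
```

```bash
python3 plan.py 0.6132 0.0646 0.18 134.9 |sed 's/np.float64//g'
```

```text
now [0.5738 0.3235 0.1987] yaw 99.1 t 10.6 q6 12.6 gap 0.654 tilt 3.71
toolz [ 0.063 -0.013 -0.998]
[[[-0.0374, -0.0003, 0.0027, (-5.1)], [-0.0372, -0.0036, 0.0027, (-5.1)], [-0.0368, -0.0069, 0.0027, (-5.1)], [-0.036, -0.0102, 0.0027, (-5.1)], [-0.035, -0.0133, 0.0027, (-5.1)]]]
[[[-0.0336, -0.0164, 0.0027, (-5.1)], [-0.032, -0.0193, 0.0027, (-5.1)]]]
```

Call:
apply_moves([
  [[-0.037,0,0.003,-5.1],[-0.037,-0.004,0.003,-5.1],[-0.037,-0.007,0.003,-5.1],[-0.036,-0.01,0.003,-5.1],[-0.035,-0.013,0.003,-5.1]],
])

```text
t: 11.1
tcp_pos: [0.6087, 0.1419, 0.1984]
tool_rot: [0.451, 0.891, 0.017, 0.039]
force: [0.1, 0.7, -0.7]
finger_gap: 0.649
```

Call:
apply_moves([
  [[-0.03,-0.015,0.003,-5.1],[-0.012,-0.01,0.003,-4],[0,0,0,0]],
], fingers=1)

```text
t: 11.4
tcp_pos: [0.6168, 0.0862, 0.1938]
tool_rot: [0.378, 0.925, 0.013, 0.041]
force: [-0.3, -0.2, -0.8]
finger_gap: 0.996
```

```bash
python3 plan.py 0.6132 0.0646 0.13 134.9 |sed 's/np.float64//g'; python3 - <<'E'
from h import *
p,d=snap("scene","5")
W=cloud("scene",d)
for k,w in dict(orange=(435,235,490,275),blue=(322,256,358,292),white=(288,224,324,254)).items(): print(k,block(W,w,0.026))
E
```

```text
now [0.6168 0.0862 0.1938] yaw 135.4 t 11.4 q6 -47.6 gap 0.996 tilt 4.98
toolz [ 0.087 -0.007 -0.996]
[[[-0.0063, -0.009, 0.0319, (0.2)], [-0.0064, -0.0089, 0.0319, (0.2)]]]
orange ((0.5893, 0.3262), array([30.5, 56.7]), np.float32(97.5), 0.0366, 322)
blue ((0.615, 0.0651), array([28.7, 58.4]), np.float32(137.0), 0.0306, 311)
white ((0.5256, -0.0152), array([30. , 55.8]), np.float32(66.6), 0.0307, 266)
```

View pics/scene5.png

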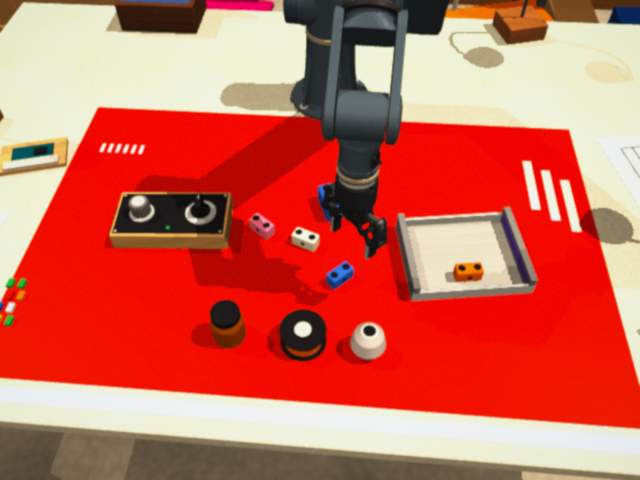

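The orange knuckle lies flat in the tray at (468,271). The tool has drifted 5° outward, so I'm testing whether fast lifts take that back.

Call:
apply_moves([
  [[-0.002,-0.003,-0.05,0],[-0.002,-0.003,-0.05,0],[-0.002,-0.003,-0.05,0],[-0.002,-0.003,-0.05,0]],
])

```text
t: 11.85
tcp_pos: [0.5934, 0.0792, 0.3868]
tool_rot: [0.38, 0.925, 0.01, 0.029]
force: [0.5, -0.1, -0.2]
finger_gap: 1.0
```

```bash
python3 plan.py 0.6132 0.0646 0.13 134.9 |sed 's/np.float64//g'
```

```text
now [0.5934 0.0792 0.3868] yaw 135.3 t 11.85 q6 -48.4 gap 1.0 tilt 3.47
toolz [ 0.06  -0.003 -0.998]
[[[-0.0035, 0.0005, 0.0367, (0.1)], [-0.0035, 0.0005, 0.0367, (0.1)], [-0.0035, 0.0005, 0.0367, (0.1)], [-0.0035, 0.0005, 0.0367, (0.1)], [-0.0035, 0.0005, 0.0367, (0.1)]]]
[[[-0.0035, 0.0005, 0.0367, (0.1)], [-0.0035, 0.0005, 0.0367, (0.1)]]]
```

Call:
apply_moves([
  [[0,0,0.0,0],[0,0,0.01,0],[0,0,0.02,0],[0,0,0.02,0],[0,0,0.02,0]],
])

```text
t: 12.35
tcp_pos: [0.6004, 0.0859, 0.3243]
tool_rot: [0.378, 0.925, 0.015, 0.039]
force: [0.9, -0.0, -0.6]
finger_gap: 1.001
```

```bash
python3 plan.py 0.6132 0.0646 0.13 134.9 |sed 's/np.float64//g'
```

```text
now [0.6004 0.0859 0.3243] yaw 135.4 t 12.35 q6 -48.0 gap 1.001 tilt 4.75
toolz [ 0.083 -0.002 -0.997]
[[[-0.0048, -0.0012, 0.0389, (0.1)], [-0.0048, -0.0012, 0.0389, (0.1)], [-0.0048, -0.0012, 0.0389, (0.1)], [-0.0048, -0.0012, 0.0389, (0.1)], [-0.0048, -0.0012, 0.0389, (0.1)]]]
```

Call:
apply_moves([
  [[-0.005,-0.001,0.045,0],[-0.005,-0.001,0.045,0],[-0.005,-0.001,0.045,0]],
])

```text
t: 12.65
tcp_pos: [0.6186, 0.0771, 0.184]
tool_rot: [0.377, 0.925, 0.016, 0.039]
force: [0.9, -0.5, -0.5]
finger_gap: 1.002
```

```bash
python3 plan.py 0.6132 0.0646 0.13 134.9 |sed 's/np.float64//g'
```

```text
now [0.6186 0.0771 0.184 ] yaw 135.5 t 12.65 q6 -49.1 gap 1.002 tilt 4.77
toolz [ 0.083 -0.    -0.997]
[[[-0.0024, -0.0064, 0.027, (0.3)], [-0.0025, -0.0063, 0.027, (0.3)]]]
```

Call:
apply_moves([
  [[0,0,0.0,0],[0,0,0,0],[0,0,0,0],[0,0,0,0]],
])

```text
t: 13.05
tcp_pos: [0.6125, 0.0798, 0.1753]
tool_rot: [0.377, 0.926, 0.013, 0.029]
force: [0.4, -0.9, -0.5]
finger_gap: 1.0
```

```bash
python3 plan.py 0.6132 0.0646 0.13 134.9 |sed 's/np.float64//g'
```

```text
now [0.6125 0.0798 0.1753] yaw 135.6 t 13.05 q6 -48.9 gap 1.0 tilt 3.6
toolz [ 0.063  0.001 -0.998]
[[[-0.0056, -0.0052, 0.0227, (0.3)], [-0.0056, -0.0052, 0.0227, (0.3)]]]
```

Stopping abruptly after a fast descent takes the tilt back, from 5.0° to 3.6°. On to the blue knuckle.

Call:
apply_moves([
  [[-0.006,-0.005,0.025,0.3],[-0.006,-0.0055,0.025,0.3],[0,0,0,0]],
])

```text
t: 13.35
tcp_pos: [0.6214, 0.0647, 0.134]
tool_rot: [0.381, 0.923, 0.016, 0.037]
force: [-1.3, 0.1, 0.2]
finger_gap: 1.002
```

```bash
python3 plan.py 0.611 0.0646 0.078 134.9 |sed 's/np.float64//g'
```

```text
now [0.6214 0.0647 0.134 ] yaw 135.0 t 13.35 q6 -50.0 gap 1.002 tilt 4.63
toolz [ 0.081  0.001 -0.997]
[[[0.0037, -0.0037, 0.028, (0.1)], [0.0037, -0.0037, 0.028, (0.1)]]]
```

```bash
python3 - <<'E'
s=open('plan.py').read()
a=s.index("        t=w-sp*i/k"); b=s.index("    for i in range(0,k,5)")
s=s[:a]+"        L=(R@Rn.from_euler('z',sp*i/k,degrees=True).as_matrix()).T@d/k\n        rows.append([round(float(v),4) for v in L]+[round(float(sp/k),1)])\n"+s[b:]
open('plan.py','w').write(s)
E
python3 plan.py 0.610 0.0646 0.078 134.9
```

```text
now [0.6214 0.0647 0.134 ] yaw 135.0 t 13.35 q6 -50.0 gap 1.002 tilt 4.63
toolz [ 0.081  0.001 -0.997]
[[[0.0056, -0.0056, 0.0274, 0.1], [0.0056, -0.0056, 0.0274, 0.1]]]
```

Call:
apply_moves([
  [[0.006,-0.006,0.027,0],[0.006,-0.006,0.025,0],[0,0,0,0]],
])

```text
t: 13.65
tcp_pos: [0.6138, 0.0652, 0.0888]
tool_rot: [0.381, 0.923, 0.018, 0.045]
force: [-0.8, 0.9, -0.2]
finger_gap: 0.999
```

```bash
python3 plan.py 0.610 0.0646 0.077 134.9
```

```text
now [0.6138 0.0652 0.0888] yaw 135.0 t 13.65 q6 -50.2 gap 0.999 tilt 5.58
toolz [ 0.097 -0.    -0.995]
[[[0.0031, -0.0039, 0.0114, 0.1]]]
```

Call:
apply_moves([
  [[0.003,-0.003,0.012,0],[0,0,0.001,0],[0,0,0,0],[0,0,0,0],[0,0,0,0]],
], fingers=0, newtons=60)

```text
t: 14.15
tcp_pos: [0.6157, 0.0658, 0.0828]
tool_rot: [0.381, 0.923, 0.021, 0.052]
force: [0.2, 0.2, -1.6]
finger_gap: 0.317
```

```bash
python3 plan.py 0.610 0.0646 0.18 134.9
```

```text
now [0.6157 0.0658 0.0828] yaw 135.0 t 14.15 q6 -50.2 gap 0.317 tilt 6.38
toolz [ 0.111 -0.001 -0.994]
[[[-0.0015, 0.0009, -0.0324, 0.0], [-0.0015, 0.0009, -0.0324, 0.0], [-0.0015, 0.0009, -0.0324, 0.0]]]
```

Call:
apply_moves([
  [[0,0,-0.04,0],[0,0,-0.05,0],[0,0,-0.05,0],[0,0,-0.05,0],[0,0,-0.05,0]],
])

```text
t: 14.65
tcp_pos: [0.5869, 0.0658, 0.3182]
tool_rot: [0.381, 0.923, 0.018, 0.043]
force: [2.2, -0.0, -0.2]
finger_gap: 0.314
```

```bash
python3 plan.py 0.4997 0.2624 0.30 99.5
```

```text
now [0.5869 0.0658 0.3182] yaw 135.0 t 14.65 q6 -50.0 gap 0.314 tilt 5.31
toolz [ 0.093  0.    -0.996]
[[[0.0336, 0.0128, 0.0017, 5.9], [0.0347, 0.0093, 0.0017, 5.9], [0.0355, 0.0056, 0.0017, 5.9], [0.0359, 0.002, 0.0017, 5.9], [0.0359, -0.0017, 0.0017, 5.9]]]
[[[0.0355, -0.0054, 0.0017, 5.9]]]
```

Call:
apply_moves([
  [[0.034,0.013,0.002,5.9],[0.035,0.009,0.002,5.9],[0.0355,0.006,0.002,5.9],[0.036,0.002,0.002,5.9],[0.036,-0.002,0.002,5.9]],
])

```text
t: 15.15
tcp_pos: [0.5209, 0.2315, 0.3143]
tool_rot: [0.615, 0.786, 0.038, 0.049]
force: [0.5, 0.2, -0.2]
finger_gap: 0.318
```

Call:
apply_moves([
  [[0.02,-0.005,0.03,5],[0,0,0.045,0],[0,0,0.045,0],[0,0,0,0],[0,0,0,0]],
])

```text
t: 15.65
tcp_pos: [0.5254, 0.2571, 0.1946]
tool_rot: [0.648, 0.759, 0.044, 0.049]
force: [-0.0, 0.7, 0.7]
finger_gap: 0.318
```

```bash
python3 plan.py 0.4957 0.2624 0.15 99.5
```

```text
now [0.5254 0.2571 0.1946] yaw 99.0 t 15.65 q6 8.8 gap 0.318 tilt 7.58
toolz [ 0.132  0.004 -0.991]
[[[0.0053, -0.017, 0.0202, -0.3], [0.0054, -0.017, 0.0202, -0.3]]]
```

```bash
python3 -c "
from station import manip
s=manip.sense();print(s['q'],s['qd'],s['tau'])"
```

```text
[ 0.27663134  0.5936708   1.70068682 -0.04876106  0.71947224  0.15359174] [-0.00226137  0.03776188  0.0237933  -0.00026046  0.00719514 -0.00242404] [ 1.48719982e-01 -4.02691877e+01 -1.17222324e+01 -7.27296830e-02
 -3.72933559e-01  2.34093284e-03]
```

Call:
apply_moves([
  [[0,0,0,0],[0,0,0,0],[0,0,0,0],[0,0,0,0]],
])

```text
t: 16.05
tcp_pos: [0.5282, 0.2571, 0.2027]
tool_rot: [0.648, 0.758, 0.05, 0.053]
force: [-0.3, -1.0, 0.4]
finger_gap: 0.317
```

```bash
python3 -c "
from station import manip
s=manip.sense();print(s['q'],s['qd'],s['tau'])"; python3 plan.py 0.4957 0.2624 0.15 99.5
```

```text
[ 0.27542782  0.5814231   1.69618363 -0.04872037  0.72328235  0.15339844] [-1.82445717e-03 -2.56586186e-02 -6.82745748e-03 -3.61067603e-04
  5.73056002e-03 -4.63003263e-05] [ 1.65749429e-02 -4.17910874e+01 -1.30496326e+01 -8.63038050e-02
 -4.97515406e-01  2.31472968e-04]
now [0.5282 0.2571 0.2027] yaw 98.9 t 16.05 q6 8.8 gap 0.317 tilt 8.3
toolz [ 0.144  0.007 -0.99 ]
[[[0.0055, -0.0193, 0.0237, -0.3], [0.0056, -0.0192, 0.0237, -0.3]]]
```

Call:
apply_moves([
  [[0,0,0,0],[0,0,0,0],[0,0,0,0],[0,0,0,0]],
])

```text
t: 16.45
tcp_pos: [0.529, 0.2571, 0.2051]
tool_rot: [0.648, 0.758, 0.051, 0.054]
force: [0.6, 0.6, -0.2]
finger_gap: 0.313
```

```bash
python3 -c "
from station import manip
s=manip.sense();print(s['q'],s['qd'],s['tau'])"; python3 plan.py 0.4957 0.2624 0.15 99.5
```

```text
[ 0.27508229  0.57763165  1.69529943 -0.04869163  0.72371123  0.15338964] [-3.44914474e-04 -1.90950101e-03  1.32852716e-03  9.16347831e-05
 -1.10303430e-06 -4.63669735e-05] [-2.64958573e-03 -4.20568264e+01 -1.32305110e+01 -8.80718278e-02
 -5.18748444e-01  2.44647290e-04]
now [0.529  0.2571 0.2051] yaw 98.9 t 16.45 q6 8.8 gap 0.313 tilt 8.54
toolz [ 0.148  0.008 -0.989]
[[[0.0056, -0.0199, 0.0248, -0.3], [0.0057, -0.0199, 0.0248, -0.3]]]
```

Waiting rows show the drift comes from joint 2 swinging after stops. I'm testing shaped motions in free air to undo the tilt.

Call:
apply_moves([
  [[0,-0.01,-0.05,0],[0,-0.01,-0.05,0],[0,0,-0.035,0],[0,0,-0.025,0],[0,0,-0.015,0]],
])

```text
t: 16.95
tcp_pos: [0.4821, 0.2521, 0.3711]
tool_rot: [0.649, 0.758, 0.043, 0.048]
force: [1.0, -0.9, -0.6]
finger_gap: 0.316
```

```bash
python3 plan.py 0.4957 0.2624 0.15 99.5
```

```text
now [0.4821 0.2521 0.3711] yaw 98.8 t 16.95 q6 8.6 gap 0.316 tilt 7.43
toolz [ 0.129  0.003 -0.992]
[[[0.002, -0.0022, 0.0368, -0.1], [0.002, -0.0022, 0.0368, -0.1], [0.002, -0.0022, 0.0368, -0.1], [0.002, -0.0022, 0.0368, -0.1], [0.002, -0.0022, 0.0368, -0.1]]]
[[[0.002, -0.0022, 0.0368, -0.1]]]
```

Call:
apply_moves([
  [[0,0,-0.01,0],[0,0,-0.006,0],[0,0,-0.003,0],[0,0,0,0],[0,0,0,0]],
])

```text
t: 17.45
tcp_pos: [0.4791, 0.252, 0.391]
tool_rot: [0.649, 0.758, 0.043, 0.048]
force: [0.9, -0.0, -0.7]
finger_gap: 0.315
```

```bash
python3 plan.py 0.4957 0.2624 0.15 99.5
```

```text
now [0.4791 0.252  0.391 ] yaw 98.9 t 17.45 q6 8.6 gap 0.315 tilt 7.44
toolz [ 0.129  0.003 -0.992]
[[[0.0017, -0.0019, 0.0345, -0.1], [0.0017, -0.0019, 0.0345, -0.1], [0.0017, -0.0019, 0.0345, -0.1], [0.0017, -0.0019, 0.0345, -0.1], [0.0017, -0.0018, 0.0345, -0.1]]]
[[[0.0017, -0.0018, 0.0345, -0.1], [0.0017, -0.0018, 0.0345, -0.1]]]
```

A fast lift with a tapered stop permanently reduced the tilt from 8.5° to 7.4°. Next I'll test a ramped descent with an abrupt stop.

Call:
apply_moves([
  [[0,0,0.005,0],[0,0,0.012,0],[0,0,0.02,0],[0,0,0.03,0],[0,0,0.04,0]],
])

```text
t: 17.95
tcp_pos: [0.4954, 0.2529, 0.282]
tool_rot: [0.648, 0.758, 0.047, 0.05]
force: [0.4, -1.0, -1.1]
finger_gap: 0.319
```

```bash
python3 plan.py 0.4957 0.2624 0.15 99.5 1
```

```text
now [0.4954 0.2529 0.282 ] yaw 98.9 t 17.95 q6 8.9 gap 0.319 tilt 7.86
toolz [ 0.137  0.005 -0.991]
[[[0.0114, -0.0162, 0.1309, -0.6]]]
```

Call:
apply_moves([
  [[0,0,0,0],[0,0,0,0],[0,0,0,0],[0,0,0,0],[0,0,0,0]],
])

```text
t: 18.45
tcp_pos: [0.4936, 0.2522, 0.2785]
tool_rot: [0.649, 0.758, 0.042, 0.048]
force: [0.5, -0.3, -0.9]
finger_gap: 0.318
```

```bash
python3 plan.py 0.4957 0.2624 0.15 99.5 1
```

```text
now [0.4936 0.2522 0.2785] yaw 98.8 t 18.45 q6 8.9 gap 0.318 tilt 7.31
toolz [ 0.127  0.002 -0.992]
[[[0.012, -0.0126, 0.1277, -0.7]]]
```

Call:
apply_moves([
  [[0,0,-0.05,0],[0,0,-0.035,0],[0,0,-0.02,0],[0,0,-0.01,0],[0,0,-0.005,0]],
])

```text
t: 18.95
tcp_pos: [0.4782, 0.2522, 0.4039]
tool_rot: [0.649, 0.758, 0.045, 0.049]
force: [0.4, 0.7, -0.5]
finger_gap: 0.316
```

Call:
apply_moves([
  [[0,0,0.008,0],[0,0,0.018,0],[0,0,0.03,0],[0,0,0.035,0],[0,0,0,0]],
])

```text
t: 19.45
tcp_pos: [0.4893, 0.2521, 0.3076]
tool_rot: [0.649, 0.758, 0.044, 0.048]
force: [-0.7, -0.2, -1.0]
finger_gap: 0.319
```

```bash
python3 plan.py 0.4957 0.2624 0.15 99.5 1
```

```text
now [0.4893 0.2521 0.3076] yaw 98.9 t 19.45 q6 8.8 gap 0.319 tilt 7.48
toolz [ 0.13   0.004 -0.992]
[[[0.0118, -0.0125, 0.1571, -0.6]]]
```

Call:
apply_moves([
  [[0,0,-0.05,0],[0,0,-0.035,0],[0,0,-0.02,0],[0,0,-0.01,0],[0,0,-0.005,0]],
])

```text
t: 19.95
tcp_pos: [0.4721, 0.251, 0.426]
tool_rot: [0.649, 0.759, 0.037, 0.044]
force: [0.0, -0.8, 0.1]
finger_gap: 0.317
```

```bash
python3 plan.py 0.4957 0.2624 0.15 99.5 1
```

```text
now [0.4721 0.251  0.426 ] yaw 98.8 t 19.95 q6 8.5 gap 0.317 tilt 6.61
toolz [ 0.115 -0.001 -0.993]
[[[0.0128, -0.0064, 0.2768, -0.7]]]
```

Call:
apply_moves([
  [[0,0,0.008,0],[0,0,0.018,0],[0,0,0.03,0],[0,0,0.045,0],[0,0,0.05,0]],
])

```text
t: 20.45
tcp_pos: [0.4922, 0.2518, 0.2751]
tool_rot: [0.649, 0.758, 0.043, 0.048]
force: [0.3, 0.1, -0.5]
finger_gap: 0.317
```

Call:
apply_moves([
  [[0,0,-0.05,0],[0,0,-0.05,0],[0,0,-0.035,0],[0,0,-0.02,0],[0,0,-0.01,0]],
])

```text
t: 20.95
tcp_pos: [0.4735, 0.2506, 0.3918]
tool_rot: [0.65, 0.759, -0.0, 0.019]
force: [-0.3, -0.8, 0.2]
finger_gap: 0.315
```

```bash
python3 plan.py 0.4957 0.2624 0.15 99.5 1
```

```text
now [0.4735 0.2506 0.3918] yaw 98.8 t 20.95 q6 8.5 gap 0.315 tilt 2.23
toolz [ 0.029 -0.026 -0.999]
[[[0.0155, 0.0178, 0.2419, -0.7]]]
```

Call:
apply_moves([
  [[0,0,0.008,0],[0,0,0.018,0],[0,0,0.03,0],[0,0,0.045,0],[0,0,0.05,0]],
])

```text
t: 21.45
tcp_pos: [0.4792, 0.247, 0.2377]
tool_rot: [0.65, 0.759, 0.005, 0.023]
force: [0.7, 0.5, -0.5]
finger_gap: 0.317
```

Call:
apply_moves([
  [[0,0,-0.05,0],[0,0,-0.05,0],[0,0,-0.035,0],[0,0,-0.02,0],[0,0,-0.01,0]],
])

```text
t: 21.95
tcp_pos: [0.4698, 0.2486, 0.3555]
tool_rot: [0.65, 0.759, -0.038, -0.005]
force: [-0.1, 0.5, -0.1]
finger_gap: 0.317
```

```bash
python3 plan.py 0.4957 0.2624 0.15 99.5 1
```

```text
now [0.4698 0.2486 0.3555] yaw 98.9 t 21.95 q6 8.4 gap 0.317 tilt 4.42
toolz [-0.058 -0.051 -0.997]
[[[0.0182, 0.041, 0.2027, -0.6]]]
```

A reversal from fast down to fast up shifts the tilt by about 5° inward, which gives me a working correction. The tool is now slightly inward, so I'm moving down to place the blue knuckle.

```bash
python3 plan.py 0.502 0.2650 0.16 99.5 5
```

```text
now [0.4698 0.2486 0.3555] yaw 98.9 t 21.95 q6 8.4 gap 0.317 tilt 4.42
toolz [-0.058 -0.051 -0.997]
[[[0.0039, 0.0094, 0.0384, -0.1], [0.0039, 0.0094, 0.0384, -0.1], [0.0038, 0.0094, 0.0384, -0.1], [0.0038, 0.0094, 0.0384, -0.1], [0.0038, 0.0094, 0.0384, -0.1]]]
```

Call:
apply_moves([
  [[0.004,0.009,0.045,-0.1],[0.004,0.009,0.045,-0.1],[0.004,0.009,0.04,-0.1],[0.004,0.009,0.025,-0.1],[0.002,0.005,0.012,0]],
])

```text
t: 22.45
tcp_pos: [0.4974, 0.2638, 0.1791]
tool_rot: [0.648, 0.761, -0.037, -0.004]
force: [-0.0, 0.9, 0.0]
finger_gap: 0.318
```

```bash
python3 plan.py 0.502 0.2650 0.12 99.5
```

```text
now [0.4974 0.2638 0.1791] yaw 99.3 t 22.45 q6 9.5 gap 0.318 tilt 4.23
toolz [-0.054 -0.05  -0.997]
[[[0.0014, 0.0042, 0.0293, -0.1], [0.0014, 0.0042, 0.0293, -0.1]]]
```

Call:
apply_moves([
  [[0.0014,0.004,0.03,0],[0.0014,0.004,0.025,0],[0,0.002,0.015,0],[0,0,0.01,0]],
])

```text
t: 22.85
tcp_pos: [0.5007, 0.2635, 0.0931]
tool_rot: [0.648, 0.761, -0.038, -0.005]
force: [0.3, 0.2, 0.9]
finger_gap: 0.312
```

```bash
python3 plan.py 0.502 0.2650 0.094 99.5
```

```text
now [0.5007 0.2635 0.0931] yaw 99.3 t 22.85 q6 10.0 gap 0.312 tilt 4.41
toolz [-0.058 -0.051 -0.997]
[[[0.0013, 0.0014, -0.0011, -0.2]]]
```

Call:
apply_moves([
  [[0,0,0.003,0],[0,0,0,0]],
])

```text
t: 23.05
tcp_pos: [0.5, 0.2633, 0.0899]
tool_rot: [0.648, 0.761, -0.038, -0.006]
force: [-0.3, -0.2, -1.3]
finger_gap: 0.316
```

Call:
apply_moves([
  [[0,0,0,0],[0,0,0,0],[0,0,0,0],[0,0,0,0]],
], fingers=0.65)

```text
t: 23.45
tcp_pos: [0.5006, 0.2635, 0.0922]
tool_rot: [0.648, 0.761, -0.037, -0.005]
force: [0.2, 0.4, -0.7]
finger_gap: 0.651
```

```bash
python3 plan.py 0.5221 -0.0157 0.2 68.4
```

```text
now [0.5006 0.2635 0.0922] yaw 99.3 t 23.45 q6 10.0 gap 0.651 tilt 4.26
toolz [-0.055 -0.05  -0.997]
[[[-0.0354, -0.0037, -0.0119, 3.9], [-0.0356, -0.0013, -0.0119, 3.9], [-0.0356, 0.0011, -0.0119, 3.9], [-0.0354, 0.0035, -0.0119, 3.9], [-0.0351, 0.0058, -0.0119, 3.9]]]
[[[-0.0346, 0.0082, -0.0119, 3.9], [-0.034, 0.0105, -0.0119, 3.9], [-0.0332, 0.0128, -0.0119, 3.9]]]
```

Lifting first, slowly, so the inward tilt doesn't grow.

Call:
apply_moves([
  [[0,0,-0.01,0],[0,0,-0.025,0],[0,0,-0.035,0],[0,0,-0.04,0]],
])

```text
t: 23.85
tcp_pos: [0.5037, 0.2679, 0.2016]
tool_rot: [0.648, 0.761, -0.043, -0.008]
force: [1.2, -0.4, 0.7]
finger_gap: 0.648
```

```bash
python3 plan.py 0.5221 -0.0157 0.2 68.4; python3 - <<'E'
from h import *
p,d=snap("scene","6"); W=cloud("scene",d)
crop(p,(380,190,560,310),4,"c6")
E
```

```text
now [0.5037 0.2679 0.2016] yaw 99.3 t 23.85 q6 9.6 gap 0.648 tilt 4.97
toolz [-0.068 -0.054 -0.996]
[[[-0.0353, -0.0033, 0.0019, 3.9], [-0.0355, -0.0009, 0.0019, 3.9], [-0.0354, 0.0015, 0.0019, 3.9], [-0.0353, 0.0039, 0.0019, 3.9], [-0.0349, 0.0062, 0.0019, 3.9]]]
[[[-0.0344, 0.0086, 0.0019, 3.9], [-0.0338, 0.0109, 0.0019, 3.9], [-0.033, 0.0131, 0.0019, 3.9]]]
```

View pics/c6.png

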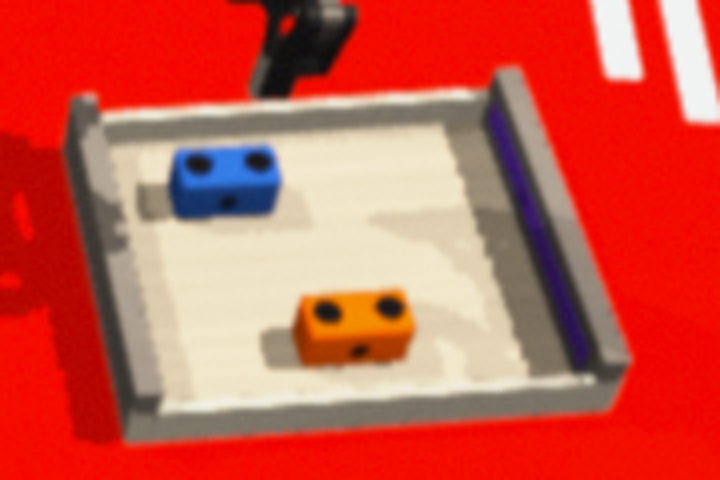

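The blue knuckle at (225,182) and the orange one at (355,330) both lie flat in the tray. Moving to the white one.

Call:
apply_moves([
  [[-0.035,-0.003,0.002,3.9],[-0.0355,-0.001,0.002,3.9],[-0.0355,0.0015,0.002,3.9],[-0.0355,0.004,0.002,3.9],[-0.035,0.006,0.002,3.9]],
], fingers=1)

```text
t: 24.4
tcp_pos: [0.522, 0.0925, 0.2152]
tool_rot: [0.769, 0.639, -0.028, 0.006]
force: [1.2, 1.2, -0.2]
finger_gap: 1.001
```

Call:
apply_moves([
  [[-0.034,0.0085,0.002,3.9],[-0.022,0.008,0.002,3.9],[-0.01,0.004,0.002,3],[0,0,0,0]],
])

```text
t: 24.8
tcp_pos: [0.5278, 0.0157, 0.2152]
tool_rot: [0.829, 0.558, -0.026, 0.011]
force: [0.1, -0.3, 0.8]
finger_gap: 0.997
```

```bash
python3 - <<'E'
from h import *
p,d=snap("scene","7"); W=cloud("scene",d)
print(block(W,(285,220,330,260),0.026,.04))
E
python3 plan.py 0.524 -0.0157 0.12 68.4; 
```

```text
((0.5252, -0.015), array([30.6, 55.4]), np.float32(69.9), 0.0308, 268)
now [0.5278 0.0164 0.2153] yaw 68.0 t 24.85 q6 15.4 gap 1.001 tilt 3.19
toolz [-0.03  -0.047 -0.998]
[[[-0.0086, 0.0032, 0.0323, -0.1], [-0.0086, 0.0031, 0.0323, -0.1], [-0.0087, 0.0031, 0.0323, -0.1]]]
```

View pics/scene7.png

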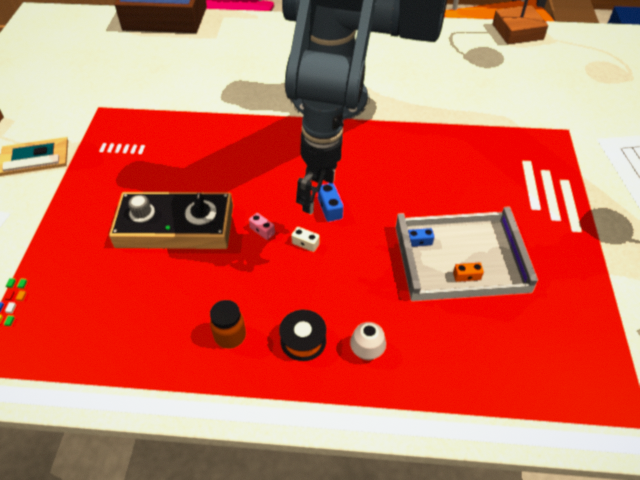

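Call:
apply_moves([
  [[-0.0086,0.003,0.034,0],[-0.0086,0.003,0.034,0],[-0.0075,0.003,0.025,0],[0,0,0.005,0]],
])

```text
t: 25.25
tcp_pos: [0.5271, -0.0118, 0.1199]
tool_rot: [0.827, 0.562, -0.021, 0.014]
force: [0.5, 0.5, 0.8]
finger_gap: 1.004
```

```bash
python3 plan.py 0.5245 -0.013 0.077 68.8; 
```

```text
now [ 0.5271 -0.0118  0.1199] yaw 68.4 t 25.25 q6 13.2 gap 1.004 tilt 2.94
toolz [-0.019 -0.048 -0.999]
[[[0.0001, -0.001, 0.0215, -0.2], [0.0001, -0.001, 0.0215, -0.2]]]
```

Call:
apply_moves([
  [[0,-0.001,0.022,-0.2],[0,-0.001,0.018,-0.2],[0,0,0.004,0]],
])

```text
t: 25.55
tcp_pos: [0.5259, -0.0103, 0.0767]
tool_rot: [0.823, 0.567, -0.02, 0.015]
force: [0.1, -0.5, 0.0]
finger_gap: 1.0
```

```bash
python3 plan.py 0.5235 -0.013 0.076 68.8; 
```

```text
now [ 0.5259 -0.0103  0.0767] yaw 69.1 t 25.55 q6 13.5 gap 1.0 tilt 2.88
toolz [-0.016 -0.048 -0.999]
[[[-0.0033, -0.0013, 0.0009, 0.3]]]
```

Call:
apply_moves([
  [[-0.003,-0.001,0,0],[0,0,0,0],[0,0,0,0],[0,0,0,0],[0,0,0,0]],
], fingers=0, newtons=60)

```text
t: 26.05
tcp_pos: [0.526, -0.0112, 0.0811]
tool_rot: [0.822, 0.568, -0.018, 0.018]
force: [0.6, -0.7, -0.2]
finger_gap: 0.312
```

Call:
apply_moves([
  [[0,0,-0.03,0],[0,0,-0.035,0],[0,0,-0.035,0],[0,0,-0.02,0]],
])

```text
t: 26.45
tcp_pos: [0.5256, -0.0053, 0.2025]
tool_rot: [0.823, 0.568, -0.02, 0.015]
force: [1.2, 0.2, -0.6]
finger_gap: 0.318
```

```bash
python3 plan.py 0.4832 0.361 0.2 99.5; 
```

```text
now [ 0.5256 -0.0053  0.2025] yaw 69.3 t 26.45 q6 11.8 gap 0.318 tilt 2.86
toolz [-0.016 -0.047 -0.999]
[[[0.0327, -0.0169, -0.0014, -3.0], [0.0336, -0.0152, -0.0014, -3.0], [0.0343, -0.0134, -0.0014, -3.0], [0.035, -0.0116, -0.0014, -3.0], [0.0355, -0.0097, -0.0014, -3.0]]]
[[[0.036, -0.0078, -0.0014, -3.0], [0.0364, -0.0059, -0.0014, -3.0], [0.0366, -0.004, -0.0014, -3.0], [0.0368, -0.002, -0.0014, -3.0], [0.0368, -0.0001, -0.0014, -3.0]]]
```

Call:
apply_moves([
  [[0.033,-0.017,-0.001,-3],[0.034,-0.015,-0.001,-3],[0.034,-0.013,-0.001,-3],[0.035,-0.012,-0.001,-3],[0.0355,-0.01,-0.001,-3]],
])

```text
t: 26.95
tcp_pos: [0.5085, 0.1786, 0.2057]
tool_rot: [0.742, 0.67, -0.016, 0.018]
force: [1.0, -0.4, -0.0]
finger_gap: 0.315
```

Call:
apply_moves([
  [[0.036,-0.008,0,-3],[0.036,-0.006,0,-3],[0.0365,-0.004,0,-3],[0.03,-0.002,0,-3],[0.015,0,0,-2]],
])

```text
t: 27.45
tcp_pos: [0.4873, 0.3411, 0.1995]
tool_rot: [0.649, 0.76, -0.017, 0.016]
force: [-0.0, -0.6, -0.6]
finger_gap: 0.316
```

```bash
python3 plan.py 0.4832 0.361 0.12 99.5; 
```

```text
now [0.4873 0.3411 0.1995] yaw 99.0 t 27.45 q6 18.1 gap 0.316 tilt 2.73
toolz [ 0.002 -0.048 -0.999]
[[[0.008, -0.0002, 0.0261, -0.2], [0.008, -0.0002, 0.0261, -0.2], [0.008, -0.0001, 0.0261, -0.2]]]
```

Call:
apply_moves([
  [[0.008,0,0.03,0],[0.008,0,0.03,0],[0.006,0,0.03,0],[0,0,0.012,0]],
])

```text
t: 27.85
tcp_pos: [0.4862, 0.3611, 0.0973]
tool_rot: [0.647, 0.762, -0.013, 0.019]
force: [-1.2, 0.1, -0.9]
finger_gap: 0.315
```

```bash
python3 plan.py 0.4832 0.361 0.088 99.5; 
```

```text
now [0.4862 0.3611 0.0973] yaw 99.3 t 27.85 q6 20.5 gap 0.315 tilt 2.62
toolz [ 0.011 -0.044 -0.999]
[[[0.0008, -0.003, 0.0093, -0.2]]]
```

Call:
apply_moves([
  [[0,-0.002,0.008,0],[0,0,0.002,0],[0,0,0,0]],
])

```text
t: 28.15
tcp_pos: [0.4842, 0.3586, 0.0872]
tool_rot: [0.648, 0.761, -0.014, 0.018]
force: [-1.2, -0.2, 0.4]
finger_gap: 0.317
```

Call:
apply_moves([
  [[0,0,0,0],[0,0,0,0],[0,0,0,0],[0,0,0,0]],
], fingers=0.65)

```text
t: 28.55
tcp_pos: [0.4866, 0.3584, 0.0907]
tool_rot: [0.649, 0.761, -0.012, 0.02]
force: [0.8, -0.0, -0.2]
finger_gap: 0.651
```

Call:
apply_moves([
  [[0,0,-0.02,0],[0,0,-0.035,0],[0,0,-0.035,0],[0,0,-0.03,0],[0,0,-0.015,0]],
])

```text
t: 29.05
tcp_pos: [0.4836, 0.3634, 0.2277]
tool_rot: [0.649, 0.761, -0.015, 0.018]
force: [0.7, -0.7, 0.6]
finger_gap: 0.652
```

```bash
python3 - <<'E'
from h import *
p,d=snap("scene","8"); W=cloud("scene",d)
crop(p,(220,150,560,320),2.3,"c8")
E
python3 plan.py 0.5000 -0.3779 0.22 -57
```

```text
now [0.4844 0.364  0.2296] yaw 99.1 t 29.1 q6 19.9 gap 0.651 tilt 2.65
toolz [ 0.012 -0.045 -0.999]
[[[-0.0367, -0.0051, 0.0021, 7.8], [-0.037, -0.0001, 0.0021, 7.8], [-0.0367, 0.005, 0.0021, 7.8], [-0.0357, 0.0099, 0.0021, 7.8], [-0.034, 0.0147, 0.0021, 7.8]]]
[[[-0.0317, 0.0191, 0.0021, 7.8], [-0.0288, 0.0233, 0.0021, 7.8], [-0.0254, 0.027, 0.0021, 7.8], [-0.0215, 0.0302, 0.0021, 7.8], [-0.0172, 0.0328, 0.0021, 7.8]]]
[[[-0.0126, 0.0348, 0.0021, 7.8], [-0.0077, 0.0362, 0.0021, 7.8], [-0.0028, 0.0369, 0.0021, 7.8], [0.0023, 0.037, 0.0021, 7.8], [0.0073, 0.0363, 0.0021, 7.8]]]
[[[0.0122, 0.035, 0.0021, 7.8], [0.0168, 0.033, 0.0021, 7.8], [0.0211, 0.0304, 0.0021, 7.8], [0.0251, 0.0273, 0.0021, 7.8], [0.0285, 0.0236, 0.0021, 7.8]]]
```

View pics/c8.png

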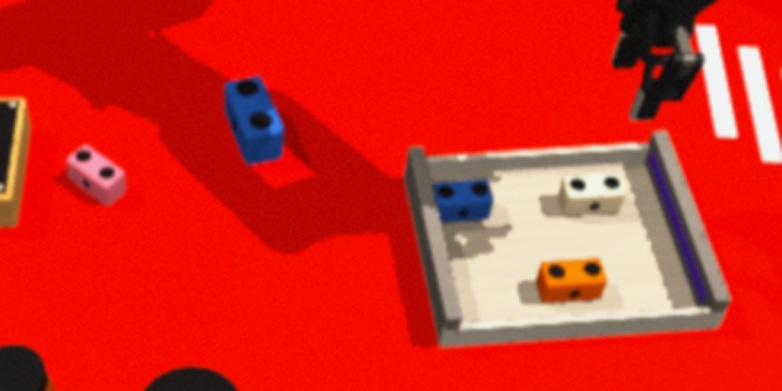

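The white knuckle is in at about (478,232). The blue one was knocked sideways and now sits against the near light bar at (421,237). I'm measuring all three in the tray frame.

```bash
python3 - <<'E'
from h import *
p=cv2.imread("pics/scene8.png"); W=cloud("scene",np.load("pics/scene8.npy"))
p2,d2=snap("top","8"); W2=cloud("top",d2)
def tray(xy):
    a=np.radians(9.5); d=np.array(xy)-[0.5358,0.3191]; return np.round([d@[np.cos(a),np.sin(a)],d@[-np.sin(a),np.cos(a)]],4)
hsv=cv2.cvtColor(p,cv2.COLOR_BGR2HSV); hsv2=cv2.cvtColor(np.ascontiguousarray(p2[:,:,::-1]),cv2.COLOR_BGR2HSV)
for n,h,w in(("scene",hsv,W),("top",hsv2,W2)):
    for k,lo,hi in(("blue",(100,140,60),(118,255,255)),("orange",(8,150,110),(22,255,255))):
        m=cv2.inRange(h,lo,hi)>0; m&=(w[...,1]>0.19)&(w[...,1]<.43)&(w[...,2]<.05)&(w[...,2]>.032)
        Q=w[m]; 
        if len(Q)<20: print(n,k,len(Q)); continue
        r=cv2.minAreaRect((Q[:,:2]*1000).astype(np.float32)); c=np.array(r[0])/1000
        print(n,k,np.round(c,4),np.round(r[1],1),"tray",tray(c),"z",round(float(np.median(Q[:,2])),4),len(Q))
print("white scene",block(W,(462,222,496,245),.032,.05))
b=block(W,(462,222,496,245),.032,.05);print(tray(b[0]))
crop(p2,(95,200,260,340),4,"c8t")
E
```

```text
scene blue [0.5058 0.23  ] [28.5 48.1] tray [-0.0443 -0.0829] z 0.0367 191
scene orange [0.5906 0.3255] [29.3 55.2] tray [ 0.0551 -0.0027] z 0.0368 269
top blue [0.5029 0.2294] [24.1 48.7] tray [-0.0472 -0.0831] z 0.0375 163
top orange [0.5869 0.3243] [25.7 52.5] tray [ 0.0513 -0.0033] z 0.0377 197
white scene ((0.4873, 0.3523), array([32.2, 56.4]), np.float32(95.8), 0.0368, 276)
[-0.0424  0.0407]
```

View pics/c8t.png

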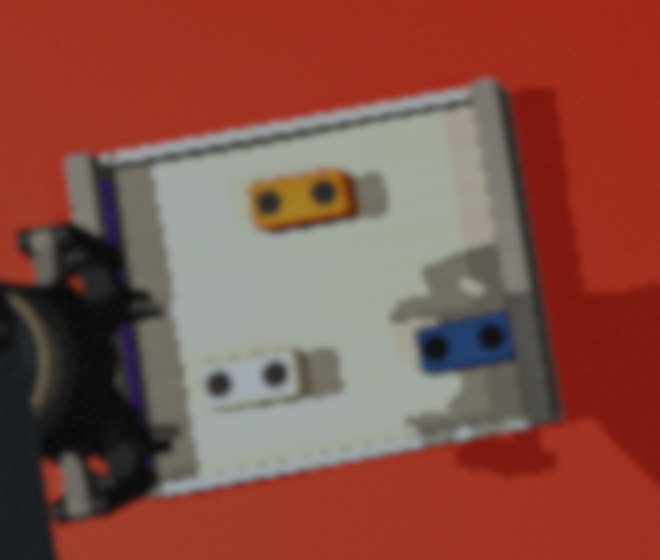

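All three knuckles lie flat within limits. Blue is at tray y = -83 mm against a limit of 103, with its top at 37 mm. Going to the selector.

```bash
python3 plan.py 0.5000 -0.3779 0.23 -40
```

```text
now [0.4841 0.3637 0.2277] yaw 99.1 t 29.15 q6 19.9 gap 0.651 tilt 2.67
toolz [ 0.011 -0.045 -0.999]
[[[-0.0386, -0.0053, 0.0017, 7.3], [-0.039, -0.0004, 0.0017, 7.3], [-0.0387, 0.0046, 0.0017, 7.3], [-0.0378, 0.0095, 0.0017, 7.3], [-0.0363, 0.0142, 0.0017, 7.3]]]
[[[-0.0342, 0.0188, 0.0017, 7.3], [-0.0315, 0.023, 0.0017, 7.3], [-0.0284, 0.0268, 0.0017, 7.3], [-0.0247, 0.0302, 0.0017, 7.3], [-0.0207, 0.0331, 0.0017, 7.3]]]
[[[-0.0163, 0.0354, 0.0017, 7.3], [-0.0116, 0.0372, 0.0017, 7.3], [-0.0068, 0.0384, 0.0017, 7.3], [-0.0018, 0.039, 0.0017, 7.3], [0.0031, 0.0389, 0.0017, 7.3]]]
[[[0.0081, 0.0382, 0.0017, 7.3], [0.0129, 0.0368, 0.0017, 7.3], [0.0174, 0.0349, 0.0017, 7.3], [0.0218, 0.0324, 0.0017, 7.3]]]
```

Call:
apply_moves([
  [[-0.0385,-0.005,0,7.3],[-0.039,0,0,7.3],[-0.0385,0.005,0,7.3],[-0.038,0.01,0,7.3],[-0.036,0.014,0,7.3]],
])

```text
t: 29.65
tcp_pos: [0.4865, 0.1677, 0.232]
tool_rot: [0.858, 0.513, -0.008, 0.021]
force: [0.3, -0.9, -0.2]
finger_gap: 0.653
```

Call:
apply_moves([
  [[-0.034,0.019,0,7.3],[-0.031,0.023,0,7.3],[-0.028,0.027,0,7.3],[-0.025,0.03,0,7.3],[-0.021,0.033,0,7.3]],
])

```text
t: 30.15
tcp_pos: [0.4823, -0.0343, 0.2351]
tool_rot: [0.978, 0.206, -0.006, 0.021]
force: [0.2, -0.0, 1.1]
finger_gap: 0.648
```

```bash
python3 plan.py 0.5000 -0.3779 0.22 -40
```

```text
now [ 0.4823 -0.0343  0.2351] yaw 23.7 t 30.15 q6 52.3 gap 0.648 tilt 2.48
toolz [-0.003 -0.043 -0.999]
[[[-0.0135, 0.0356, 0.0033, 7.1], [-0.009, 0.037, 0.0033, 7.1], [-0.0044, 0.0379, 0.0033, 7.1], [0.0003, 0.0381, 0.0033, 7.1], [0.005, 0.0378, 0.0033, 7.1]]]
[[[0.0096, 0.0369, 0.0033, 7.1], [0.0141, 0.0354, 0.0033, 7.1], [0.0184, 0.0334, 0.0033, 7.1], [0.0223, 0.0309, 0.0033, 7.1]]]
```

Call:
apply_moves([
  [[-0.0135,0.0355,0.003,7.1],[-0.009,0.037,0.003,7.1],[-0.0045,0.038,0.003,7.1],[0,0.038,0.003,7.1],[0.005,0.038,0.003,7.1]],
], fingers=0.85)

```text
t: 30.65
tcp_pos: [0.485, -0.2324, 0.222]
tool_rot: [0.993, -0.117, -0.004, 0.019]
force: [0.7, 0.8, -0.6]
finger_gap: 0.846
```

Call:
apply_moves([
  [[0.0095,0.037,0.003,7.1],[0.014,0.033,0.003,7.1],[0.012,0.023,0.003,6],[0.005,0.008,0,3],[0,0,0,0]],
])

```text
t: 31.15
tcp_pos: [0.4826, -0.3516, 0.2089]
tool_rot: [0.945, -0.326, -0.003, 0.018]
force: [0.1, 1.2, -0.2]
finger_gap: 0.848
```

```bash
python3 plan.py 0.5000 -0.3779 0.18 -40;  python3 - <<'E'
from h import *
p,d=snap("scene","9"); crop(p,(80,100,300,260),3.5,"c9")
E
```

```text
now [ 0.4826 -0.3516  0.2089] yaw -38.1 t 31.15 q6 83.6 gap 0.848 tilt 2.15
toolz [-0.018 -0.033 -0.999]
[[[0.0149, 0.0044, 0.0147, 1.0], [0.0149, 0.0042, 0.0147, 1.0]]]
```

View pics/c9.png

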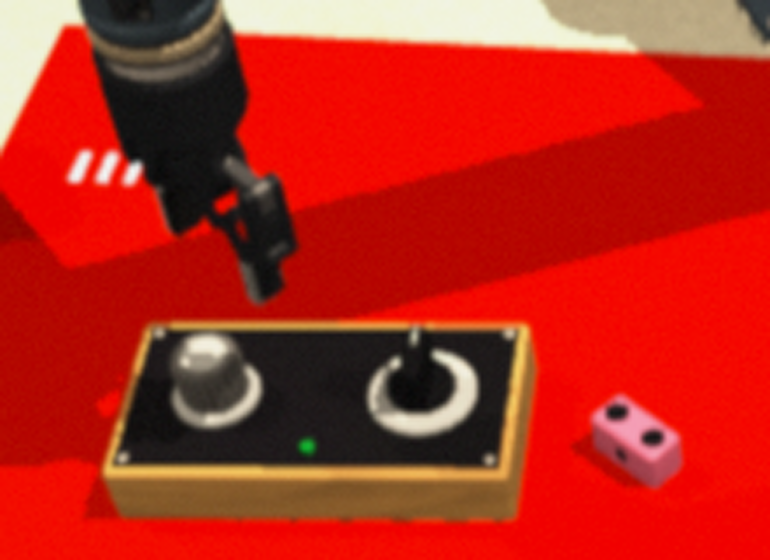

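The dimmer still points back (white line at (415,337)). The selector is clear at (205,370). Descending onto it.

Call:
apply_moves([
  [[0.015,0.0045,0.015,1],[0.014,0.004,0.015,1],[0.002,0,0,0]],
])

```text
t: 31.5
tcp_pos: [0.5, -0.3738, 0.1766]
tool_rot: [0.94, -0.34, -0.006, 0.017]
force: [-0.0, 1.1, -0.1]
finger_gap: 0.851
```

```bash
python3 plan.py 0.501 -0.376 0.15 -40
```

```text
now [ 0.5    -0.3738  0.1766] yaw -39.7 t 31.5 q6 85.0 gap 0.851 tilt 2.03
toolz [-0.023 -0.027 -0.999]
[[[0.0022, 0.0001, 0.0266, 0.3]]]
```

Call:
apply_moves([
  [[0.002,0,0.018,0],[0,0,0.018,0],[0,0,0.01,0],[0,0,0,0]],
])

```text
t: 31.9
tcp_pos: [0.5004, -0.371, 0.1299]
tool_rot: [0.942, -0.336, -0.008, 0.015]
force: [-0.7, -0.5, 0.5]
finger_gap: 0.853
```

```bash
python3 plan.py 0.501 -0.376 0.127 -40
```

```text
now [ 0.5004 -0.371   0.1299] yaw -39.3 t 31.9 q6 85.0 gap 0.853 tilt 1.98
toolz [-0.026 -0.023 -0.999]
[[[0.0036, 0.0034, 0.003, 0.7]]]
```

Call:
apply_moves([
  [[0.0035,0.0035,0.003,0],[0,0,0.001,0]],
])

```text
t: 32.1
tcp_pos: [0.5013, -0.3755, 0.127]
tool_rot: [0.942, -0.335, -0.008, 0.015]
force: [0.0, 0.8, 0.8]
finger_gap: 0.852
```

Call:
apply_moves([
  [[0,0,0,0],[0,0,0,0],[0,0,0,0],[0,0,0,0]],
], fingers=0, newtons=40)

```text
t: 32.5
tcp_pos: [0.5014, -0.3763, 0.1288]
tool_rot: [0.942, -0.335, -0.007, 0.016]
force: [0.1, -0.2, -2.8]
finger_gap: 0.456
```

```bash
python3 plan.py 0.501 -0.376 0.127 -40;python3 -c "
from station import manip
s=manip.sense();print(s['force'],s['ft_torque'])"
```

```text
now [ 0.5014 -0.3763  0.1288] yaw -39.2 t 32.5 q6 84.6 gap 0.456 tilt 2.0
toolz [-0.023 -0.026 -0.999]
[[[-0.0005, -0.0001, 0.0018, 0.8]]]
[ 0.06121477 -0.23252433 -2.80006589] [ 0.08221549 -0.23088954  0.01542733]
```

Gripped (39 mm). Turning anticlockwise, 30° per call.

Call:
apply_moves([
  [[0,0,0,-6],[0,0,0,-6],[0,0,0,-6],[0,0,0,-6],[0,0,0,-6]],
])

```text
t: 33.0
tcp_pos: [0.5012, -0.3768, 0.1288]
tool_rot: [0.997, -0.071, -0.01, 0.014]
force: [-1.1, -0.5, -0.6]
finger_gap: 0.455
```

```bash
cat > ck.py <<'E'
from plan import *
s,p,w=st();print(np.round(p,4),"yaw",round(w,2),"q6",round(np.degrees(s["q"][5]),1),"F",np.round(s["force"],1),"T",np.round(s["ft_torque"],2),"gap",round(s["finger_gap"],3),"t",s["t"])
E
python3 ck.py
```

```text
[ 0.5012 -0.3768  0.1288] yaw -8.16 q6 53.5 F [-1.1 -0.5 -0.6] T [-0.2   0.01 -0.21] gap 0.455 t 33.0
```

Call:
apply_moves([
  [[0,0,0,-6],[0,0,0,-6],[0,0,0,-6]],
])

```text
t: 33.3
tcp_pos: [0.5012, -0.377, 0.1288]
tool_rot: [0.996, 0.092, -0.012, 0.012]
force: [-1.5, -0.2, -0.9]
finger_gap: 0.453
```

```bash
python3 ck.py
```

```text
[ 0.5012 -0.377   0.1288] yaw 10.53 q6 34.8 F [-1.5 -0.2 -0.9] T [-0.21 -0.08 -0.03] gap 0.453 t 33.3
```

Call:
apply_moves([
  [[0,0,0,-6],[0,0,0,-6],[0,0,0,-6]],
])

```text
t: 33.6
tcp_pos: [0.5013, -0.3772, 0.129]
tool_rot: [0.968, 0.252, -0.013, 0.011]
force: [-0.9, -0.2, -2.1]
finger_gap: 0.456
```

```bash
python3 ck.py
```

```text
[ 0.5013 -0.3772  0.129 ] yaw 29.22 q6 16.0 F [-0.9 -0.2 -2.1] T [-0.18 -0.2  -0.09] gap 0.456 t 33.6
```

Call:
apply_moves([
  [[0,0,0,-6],[0,0,0,-6],[0,0,0,-6]],
])

```text
t: 33.9
tcp_pos: [0.5013, -0.3773, 0.1289]
tool_rot: [0.914, 0.406, -0.014, 0.009]
force: [-1.2, -1.3, -0.9]
finger_gap: 0.457
```

```bash
python3 ck.py
```

```text
[ 0.5013 -0.3773  0.1289] yaw 47.91 q6 -2.7 F [-1.2 -1.3 -0.9] T [-0.07 -0.33  0.02] gap 0.457 t 33.9
```

Call:
apply_moves([
  [[0,0,0,-5],[0,0,0,-5]],
])

```text
t: 34.1
tcp_pos: [0.5015, -0.3774, 0.1288]
tool_rot: [0.873, 0.487, -0.014, 0.008]
force: [-1.6, -0.1, -0.2]
finger_gap: 0.452
```

```bash
python3 ck.py
```

```text
[ 0.5015 -0.3774  0.1288] yaw 58.25 q6 -13.1 F [-1.6 -0.1 -0.2] T [-0.06 -0.34 -0.07] gap 0.452 t 34.1
```

Call:
apply_moves([
  [[0,0,0,-5],[0,0,0,-5]],
])

```text
t: 34.3
tcp_pos: [0.5016, -0.3774, 0.1288]
tool_rot: [0.826, 0.563, -0.014, 0.007]
force: [-1.9, 0.0, -0.6]
finger_gap: 0.456
```

```bash
python3 ck.py
```

```text
[ 0.5016 -0.3774  0.1288] yaw 68.58 q6 -23.5 F [-1.9  0.  -0.6] T [ 0.01 -0.43 -0.01] gap 0.456 t 34.3
```

Call:
apply_moves([
  [[0,0,0,-5],[0,0,0,-5]],
])

```text
t: 34.5
tcp_pos: [0.5016, -0.3774, 0.1288]
tool_rot: [0.772, 0.635, -0.014, 0.006]
force: [-1.7, -0.5, -1.9]
finger_gap: 0.45
```

```bash
python3 ck.py
```

```text
[ 0.5016 -0.3774  0.1288] yaw 78.91 q6 -33.9 F [-1.7 -0.5 -1.9] T [ 0.06 -0.49  0.02] gap 0.45 t 34.5
```

Call:
apply_moves([
  [[0,0,0,-5],[0,0,0,-5]],
])

```text
t: 34.7
tcp_pos: [0.5013, -0.3759, 0.1287]
tool_rot: [0.714, 0.701, -0.012, 0.004]
force: [1.5, 4.2, 2.9]
finger_gap: 0.455
```

```bash
python3 ck.py
```

```text
[ 0.5013 -0.3759  0.1287] yaw 88.95 q6 -44.2 F [1.5 4.2 2.9] T [ 0.28 -0.51 -0.92] gap 0.455 t 34.7
```

The torque jumped to -0.92 N·m at yaw 89°. That is the stop, about 120° from the start, with a few degrees of slip. I'll hold, release and regrip so the tool and knob start together.

Call:
apply_moves([
  [[0,0,0,-2],[0,0,0,0],[0,0,0,0]],
])

```text
t: 35.0
tcp_pos: [0.5013, -0.3751, 0.1287]
tool_rot: [0.702, 0.712, -0.011, 0.003]
force: [-0.2, 0.4, 0.2]
finger_gap: 0.454
```

```bash
python3 ck.py
```

```text
[ 0.5013 -0.3751  0.1287] yaw 90.83 q6 -46.2 F [-0.2  0.4  0.2] T [ 0.01 -0.06 -0.01] gap 0.454 t 35.0
```

Call:
apply_moves([
  [[0,0,0,0],[0,0,0,0],[0,0,0,0]],
], fingers=0.65)

```text
t: 35.3
tcp_pos: [0.5016, -0.3753, 0.1289]
tool_rot: [0.702, 0.712, -0.012, 0.003]
force: [0.1, -0.0, -0.6]
finger_gap: 0.649
```

```bash
python3 ck.py; python3 plan.py 0.501 -0.3765 0.128 88 1
```

```text
[ 0.5016 -0.3753  0.1289] yaw 90.82 q6 -46.1 F [ 0.1 -0.  -0.6] T [ 0.04 -0.01  0.01] gap 0.649 t 35.3
now [ 0.5016 -0.3753  0.1289] yaw 90.8 t 35.3 q6 -46.1 gap 0.649 tilt 1.37
toolz [-0.012 -0.021 -1.   ]
[[[-0.0011, -0.0006, 0.0009, 2.8]]]
```

Regripping, then a small anticlockwise push to confirm the stop.

Call:
apply_moves([
  [[0,0,0,0],[0,0,0,0],[0,0,0,0]],
], fingers=0, newtons=60)

```text
t: 35.6
tcp_pos: [0.5013, -0.3754, 0.1295]
tool_rot: [0.702, 0.712, -0.012, 0.003]
force: [0.4, 1.1, -1.6]
finger_gap: 0.449
```

Call:
apply_moves([
  [[0,0,0,-2],[0,0,0,-2],[0,0,0,-2]],
])

```text
t: 35.9
tcp_pos: [0.5009, -0.3739, 0.1295]
tool_rot: [0.667, 0.745, -0.01, 0.001]
force: [-1.3, 1.7, 1.3]
finger_gap: 0.446
```

```bash
python3 ck.py
```

```text
[ 0.5009 -0.3739  0.1295] yaw 96.4 q6 -52.0 F [-1.3  1.7  1.3] T [ 0.25  0.08 -0.41] gap 0.446 t 35.9
```

It is the stop again (-0.41 N·m, against a 0.07 click torque). I'll relax, release and regrip, then go 120° clockwise.

Call:
apply_moves([
  [[0,0,0,0]],
])

```text
t: 36.0
tcp_pos: [0.5009, -0.3739, 0.1295]
tool_rot: [0.667, 0.745, -0.009, 0.001]
force: [-0.1, -0.7, -0.3]
finger_gap: 0.452
```

Call:
apply_moves([
  [[0,0,0,0],[0,0,0,0],[0,0,0,0]],
], fingers=0.65)

```text
t: 36.3
tcp_pos: [0.5013, -0.3742, 0.1292]
tool_rot: [0.667, 0.745, -0.01, 0.002]
force: [0.3, -0.7, -0.2]
finger_gap: 0.646
```

```bash
python3 plan.py 0.501 -0.3765 0.128 96 1
```

```text
now [ 0.5013 -0.3742  0.1292] yaw 96.3 t 36.3 q6 -51.9 gap 0.646 tilt 1.11
toolz [-0.01  -0.016 -1.   ]
[[[-0.0022, -0.0006, 0.0012, 0.3]]]
```

Call:
apply_moves([
  [[-0.002,-0.0005,0.001,0],[0,0,0,0],[0,0,0,0],[0,0,0,0]],
], fingers=0, newtons=60)

```text
t: 36.7
tcp_pos: [0.5011, -0.3766, 0.1285]
tool_rot: [0.667, 0.745, -0.01, 0.002]
force: [0.2, 0.9, 1.3]
finger_gap: 0.449
```

```bash
python3 ck.py
```

```text
[ 0.5011 -0.3766  0.1285] yaw 96.34 q6 -52.1 F [0.2 0.9 1.3] T [ 0.05 -0.01  0.05] gap 0.449 t 36.7
```

Call:
apply_moves([
  [[0,0,0,5],[0,0,0,5],[0,0,0,5],[0,0,0,5],[0,0,0,5]],
])

```text
t: 37.2
tcp_pos: [0.5013, -0.3765, 0.1285]
tool_rot: [0.817, 0.577, -0.009, 0.004]
force: [-1.1, -1.1, 1.1]
finger_gap: 0.45
```

```bash
python3 ck.py
```

```text
[ 0.5013 -0.3765  0.1285] yaw 70.46 q6 -26.1 F [-1.1 -1.1  1.1] T [0.14 0.15 0.03] gap 0.45 t 37.2
```

Call:
apply_moves([
  [[0,0,0,5],[0,0,0,5],[0,0,0,5],[0,0,0,5],[0,0,0,5]],
])

```text
t: 37.7
tcp_pos: [0.5016, -0.3766, 0.1285]
tool_rot: [0.926, 0.379, -0.009, 0.006]
force: [-0.5, 0.5, 0.5]
finger_gap: 0.45
```

```bash
python3 ck.py
```

```text
[ 0.5016 -0.3766  0.1285] yaw 44.49 q6 -0.1 F [-0.5  0.5  0.5] T [0.35 0.28 0.01] gap 0.45 t 37.7
```

Call:
apply_moves([
  [[0,0,0,5],[0,0,0,5],[0,0,0,5],[0,0,0,5],[0,0,0,5]],
])

```text
t: 38.2
tcp_pos: [0.5019, -0.3768, 0.1285]
tool_rot: [0.987, 0.16, -0.007, 0.007]
force: [0.6, -0.7, 2.0]
finger_gap: 0.448
```

```bash
python3 ck.py
```

```text
[ 0.5019 -0.3768  0.1285] yaw 18.46 q6 25.9 F [ 0.6 -0.7  2. ] T [0.4  0.15 0.04] gap 0.448 t 38.2
```

Call:
apply_moves([
  [[0,0,0,5],[0,0,0,5],[0,0,0,5],[0,0,0,5],[0,0,0,5]],
])

```text
t: 38.7
tcp_pos: [0.5021, -0.3773, 0.1285]
tool_rot: [0.998, -0.067, -0.006, 0.007]
force: [0.1, -0.5, 0.3]
finger_gap: 0.452
```

```bash
python3 ck.py
```

```text
[ 0.5021 -0.3773  0.1285] yaw -7.69 q6 51.9 F [ 0.1 -0.5  0.3] T [0.59 0.01 0.04] gap 0.452 t 38.7
```

Call:
apply_moves([
  [[0,0,0,5],[0,0,0,5],[0,0,0,4],[0,0,0,1]],
])

```text
t: 39.1
tcp_pos: [0.5021, -0.3776, 0.1285]
tool_rot: [0.979, -0.204, -0.005, 0.006]
force: [-0.6, 0.1, 1.2]
finger_gap: 0.452
```

```bash
python3 ck.py
```

```text
[ 0.5021 -0.3776  0.1285] yaw -23.53 q6 67.6 F [-0.6  0.1  1.2] T [ 0.66 -0.1   0.08] gap 0.452 t 39.1
```

The tool has turned 119.9° clockwise with no slip torque. Letting go.

Call:
apply_moves([
  [[0,0,0,0],[0,0,0,0],[0,0,0,0],[0,0,0,0]],
], fingers=0.75)

```text
t: 39.5
tcp_pos: [0.5023, -0.3778, 0.1282]
tool_rot: [0.979, -0.202, -0.005, 0.007]
force: [0.0, -0.0, 0.4]
finger_gap: 0.749
```

```bash
python3 ck.py
```

```text
[ 0.5023 -0.3778  0.1282] yaw -23.32 q6 67.4 F [ 0.  -0.   0.4] T [0.02 0.   0.03] gap 0.749 t 39.5
```

Call:
apply_moves([
  [[0,0,-0.015,0],[0,0,-0.025,0],[0,0,-0.03,0],[0,0,-0.02,0],[0,0,-0.01,0]],
])

```text
t: 40.0
tcp_pos: [0.5032, -0.3757, 0.2331]
tool_rot: [0.98, -0.201, -0.006, 0.006]
force: [0.5, 0.7, -0.7]
finger_gap: 0.747
```

```bash
python3 - <<'E'
from h import *
p,d=snap("scene","10"); crop(p,(80,100,560,320),1.6,"c10"); p,d=snap("top","10");W=cloud("top",d)
print(block(W,(402,265,445,308),0.075,0.1))
E
python3 plan.py 0.4905 -0.2484 0.19 4
```

```text
((0.4905, -0.248), array([15.6, 40.3]), np.float32(2.8), 0.0886, 141)
now [ 0.5035 -0.376   0.2328] yaw -23.2 t 40.1 q6 67.2 gap 0.749 tilt 0.95
toolz [-0.013 -0.01  -1.   ]
[[[-0.0155, -0.0282, 0.0104, -6.8], [-0.012, -0.0298, 0.0104, -6.8], [-0.0084, -0.031, 0.0104, -6.8], [-0.0047, -0.0318, 0.0104, -6.8]]]
```

View pics/c10.png

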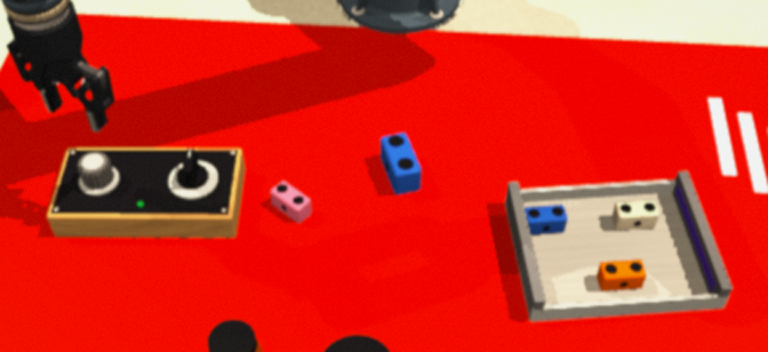

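Three knuckles in the tray, and the dimmer is still off (bar at 183°). To keep wrist range for 137° clockwise, I'll approach at yaw 184° (q6 about -120°), in two turns.

```bash
python3 plan.py 0.4905 -0.2484 0.20 80 13
```

```text
now [ 0.5035 -0.376   0.2328] yaw -23.2 t 40.1 q6 67.2 gap 0.749 tilt 0.95
toolz [-0.013 -0.01  -1.   ]
[[[-0.0048, -0.0087, 0.0024, -7.9], [-0.0035, -0.0092, 0.0024, -7.9], [-0.0022, -0.0096, 0.0024, -7.9], [-0.0009, -0.0098, 0.0024, -7.9], [0.0005, -0.0099, 0.0024, -7.9]]]
[[[0.0019, -0.0097, 0.0024, -7.9], [0.0032, -0.0094, 0.0024, -7.9], [0.0045, -0.0088, 0.0024, -7.9], [0.0056, -0.0081, 0.0024, -7.9], [0.0067, -0.0073, 0.0024, -7.9]]]
[[[0.0076, -0.0063, 0.0024, -7.9], [0.0084, -0.0052, 0.0024, -7.9], [0.0091, -0.0039, 0.0024, -7.9]]]
```

Call:
apply_moves([
  [[-0.005,-0.0085,0.002,-8],[-0.0035,-0.009,0.002,-8],[-0.002,-0.0095,0.002,-8],[-0.001,-0.01,0.002,-8],[0.0005,-0.01,0.002,-8]],
])

```text
t: 40.6
tcp_pos: [0.4956, -0.3255, 0.2184]
tool_rot: [0.987, 0.159, -0.009, 0.002]
force: [1.4, 0.5, -0.8]
finger_gap: 0.753
```

Call:
apply_moves([
  [[0.002,-0.01,0.002,-8],[0.003,-0.0095,0.002,-8],[0.0045,-0.009,0.002,-8],[0.0055,-0.008,0.002,-8],[0.0065,-0.007,0.002,-8]],
])

```text
t: 41.1
tcp_pos: [0.4848, -0.272, 0.2019]
tool_rot: [0.866, 0.5, -0.011, -0.008]
force: [0.4, -0.1, -0.6]
finger_gap: 0.753
```

```bash
python3 plan.py 0.4905 -0.2484 0.20 179 15
```

```text
now [ 0.4848 -0.272   0.2019] yaw 60.0 t 41.1 q6 -9.7 gap 0.753 tilt 1.57
toolz [-0.027  0.003 -1.   ]
[[[0.0016, -0.0005, 0.0001, -7.9], [0.0016, -0.0002, 0.0001, -7.9], [0.0016, -0.0, 0.0001, -7.9], [0.0016, 0.0002, 0.0001, -7.9], [0.0016, 0.0004, 0.0001, -7.9]]]
[[[0.0015, 0.0006, 0.0001, -7.9], [0.0014, 0.0008, 0.0001, -7.9], [0.0013, 0.001, 0.0001, -7.9], [0.0011, 0.0012, 0.0001, -7.9], [0.0009, 0.0013, 0.0001, -7.9]]]
[[[0.0007, 0.0014, 0.0001, -7.9], [0.0005, 0.0015, 0.0001, -7.9], [0.0003, 0.0016, 0.0001, -7.9], [0.0001, 0.0016, 0.0001, -7.9], [-0.0001, 0.0016, 0.0001, -7.9]]]
```

Call:
apply_moves([
  [[0.0016,-0.0005,0.001,-8],[0.0016,0,0.001,-8],[0.0016,0,0.001,-8],[0.0016,0,0.001,-8],[0.0016,0.0005,0.001,-8]],
])

```text
t: 41.6
tcp_pos: [0.4828, -0.2594, 0.1907]
tool_rot: [0.631, 0.776, -0.007, -0.019]
force: [-0.4, 0.1, 0.8]
finger_gap: 0.748
```

Call:
apply_moves([
  [[0.0015,0.0005,0.001,-8],[0.0015,0.001,0.001,-8],[0.001,0.001,0.001,-8],[0.001,0.001,0.001,-8],[0.001,0.001,0.001,-8]],
])

```text
t: 42.1
tcp_pos: [0.4808, -0.2492, 0.1801]
tool_rot: [0.313, 0.949, 0.002, -0.026]
force: [0.3, -0.0, -0.6]
finger_gap: 0.75
```

```bash
python3 plan.py 0.4905 -0.2484 0.19 -176
```

```text
now [ 0.4808 -0.2492  0.1801] yaw 143.5 t 42.1 q6 -91.7 gap 0.75 tilt 2.99
toolz [-0.048  0.02  -0.999]
[[[-0.0011, 0.001, -0.0017, -6.7], [-0.0013, 0.0009, -0.0017, -6.7], [-0.0013, 0.0007, -0.0017, -6.7], [-0.0014, 0.0006, -0.0017, -6.7], [-0.0015, 0.0004, -0.0017, -6.7]]]
[[[-0.0015, 0.0002, -0.0017, -6.7]]]
```

Call:
apply_moves([
  [[-0.002,0.001,-0.001,-7.8],[-0.002,0.001,-0.001,-7.8],[-0.002,0.001,-0.001,-7.8],[-0.002,0,-0.001,-7.8],[-0.002,0,0,-7.5]],
])

```text
t: 42.6
tcp_pos: [0.4884, -0.2473, 0.1778]
tool_rot: [-0.034, 0.999, 0.015, -0.029]
force: [-0.0, -0.0, 0.0]
finger_gap: 0.747
```

```bash
python3 plan.py 0.4935 -0.2494 0.16 -176; python3 - <<'E'
from h import *
p,d=snap("scene","11"); crop(p,(80,100,300,260),3.5,"c11")
E
```

```text
now [ 0.4884 -0.2473  0.1778] yaw -176.0 t 42.6 q6 -131.5 gap 0.747 tilt 3.75
toolz [-0.059  0.028 -0.998]
[[[-0.006, -0.0031, 0.0174, -0.0]]]
```

View pics/c11.png

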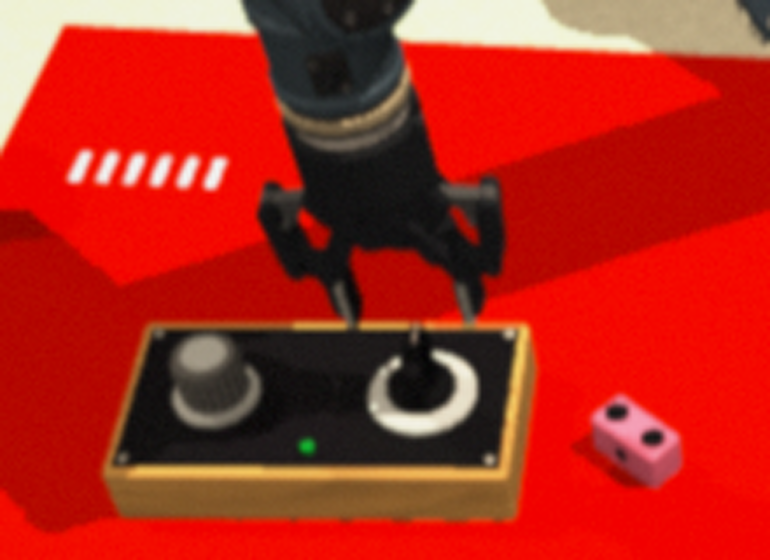

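The jaws straddle the dimmer bar, with tips at (350,315) and (470,310). Descending.

Call:
apply_moves([
  [[-0.005,-0.003,0.02,0],[-0.001,0,0.014,0],[0,0,0.005,0]],
])

```text
t: 42.95
tcp_pos: [0.492, -0.2483, 0.136]
tool_rot: [-0.033, 0.999, 0.016, -0.03]
force: [0.4, -0.0, -0.1]
finger_gap: 0.751
```

```bash
python3 plan.py 0.4935 -0.2500 0.138 -176
```

```text
now [ 0.492  -0.2483  0.136 ] yaw -176.1 t 42.95 q6 -131.1 gap 0.751 tilt 3.83
toolz [-0.06   0.029 -0.998]
[[[-0.0012, -0.0017, -0.0021, -0.1]]]
```

Call:
apply_moves([
  [[-0.001,-0.0015,-0.003,0],[0,0,0,0],[0,0,0,0],[0,0,0,0],[0,0,0,0]],
], fingers=0, newtons=40)

```text
t: 43.45
tcp_pos: [0.4926, -0.2505, 0.1384]
tool_rot: [-0.032, 0.999, 0.015, -0.03]
force: [0.8, 0.3, -5.2]
finger_gap: 0.154
```

```bash
python3 ck.py
```

```text
[ 0.4926 -0.2505  0.1384] yaw -176.28 q6 -131.0 F [ 0.8  0.3 -5.2] T [-0.12 -0.22  0.  ] gap 0.154 t 43.45
```

Gripped (13 mm). Turning clockwise.

Call:
apply_moves([
  [[0,0,0,6],[0,0,0,6],[0,0,0,6],[0,0,0,6],[0,0,0,6]],
])

```text
t: 43.95
tcp_pos: [0.4929, -0.2493, 0.1386]
tool_rot: [0.239, 0.971, 0.008, -0.033]
force: [0.2, -0.9, -3.5]
finger_gap: 0.157
```

```bash
python3 ck.py
```

```text
[ 0.4929 -0.2493  0.1386] yaw 152.37 q6 -99.8 F [ 0.2 -0.9 -3.5] T [ 0.02 -0.26  0.04] gap 0.157 t 43.95
```

Call:
apply_moves([
  [[0,0,0,6],[0,0,0,6],[0,0,0,6],[0,0,0,6],[0,0,0,6]],
])

```text
t: 44.45
tcp_pos: [0.4937, -0.2485, 0.1386]
tool_rot: [0.493, 0.869, 0.001, -0.032]
force: [-0.7, -1.2, -5.1]
finger_gap: 0.153
```

```bash
python3 ck.py
```

```text
[ 0.4937 -0.2485  0.1386] yaw 120.78 q6 -68.5 F [-0.7 -1.2 -5.1] T [ 0.2  -0.66  0.08] gap 0.153 t 44.45
```

Call:
apply_moves([
  [[0,0,0,6],[0,0,0,6],[0,0,0,6],[0,0,0,6],[0,0,0,6]],
])

```text
t: 44.95
tcp_pos: [0.4945, -0.2485, 0.1387]
tool_rot: [0.712, 0.702, -0.005, -0.03]
force: [-2.8, -1.5, -3.7]
finger_gap: 0.154
```

```bash
python3 ck.py
```

```text
[ 0.4945 -0.2485  0.1387] yaw 89.17 q6 -37.3 F [-2.8 -1.5 -3.7] T [-0.01 -0.75  0.  ] gap 0.154 t 44.95
```

Call:
apply_moves([
  [[0,0,0,6],[0,0,0,6],[0,0,0,6],[0,0,0,6],[0,0,0,6]],
])

```text
t: 45.45
tcp_pos: [0.4951, -0.249, 0.1388]
tool_rot: [0.876, 0.482, -0.01, -0.026]
force: [-1.6, -0.9, -4.2]
finger_gap: 0.153
```

```bash
python3 ck.py
```

```text
[ 0.4951 -0.249   0.1388] yaw 57.66 q6 -6.0 F [-1.6 -0.9 -4.2] T [-0.26 -0.67  0.05] gap 0.153 t 45.45
```

Call:
apply_moves([
  [[0,0,0,5],[0,0,0,4]],
])

```text
t: 45.65
tcp_pos: [0.4952, -0.2492, 0.1388]
tool_rot: [0.913, 0.408, -0.011, -0.024]
force: [-2.5, -0.9, -4.1]
finger_gap: 0.151
```

```bash
python3 ck.py
```

```text
[ 0.4952 -0.2492  0.1388] yaw 48.19 q6 3.4 F [-2.5 -0.9 -4.1] T [-0.37 -0.56  0.02] gap 0.151 t 45.65
```

Call:
apply_moves([
  [[0,0,0,3],[0,0,0,3]],
])

```text
t: 45.85
tcp_pos: [0.4952, -0.249, 0.1389]
tool_rot: [0.933, 0.36, -0.012, -0.023]
force: [-0.2, 0.3, -2.1]
finger_gap: 0.152
```

```bash
python3 ck.py
```

```text
[ 0.4952 -0.249   0.1389] yaw 42.25 q6 9.4 F [-0.2  0.3 -2.1] T [ 0.27 -0.85  1.78] gap 0.152 t 45.85
```

The torque reached +1.78 N·m at yaw 42°, so it is at the clockwise stop. One more small push to hold it, then relax and release.

Call:
apply_moves([
  [[0,0,0,2],[0,0,0,1],[0,0,0,0]],
])

```text
t: 46.15
tcp_pos: [0.4954, -0.2485, 0.139]
tool_rot: [0.938, 0.347, -0.014, -0.02]
force: [-0.9, -0.4, -4.7]
finger_gap: 0.157
```

```bash
python3 ck.py
```

```text
[ 0.4954 -0.2485  0.139 ] yaw 40.58 q6 11.5 F [-0.9 -0.4 -4.7] T [ 0.19 -0.72  2.31] gap 0.157 t 46.15
```

Call:
apply_moves([
  [[0,0,0,0],[0,0,0,0],[0,0,0,0],[0,0,0,0]],
], fingers=0.75)

```text
t: 46.55
tcp_pos: [0.4958, -0.2482, 0.1401]
tool_rot: [0.94, 0.339, -0.013, -0.021]
force: [0.8, -0.7, 0.3]
finger_gap: 0.748
```

Call:
apply_moves([
  [[0,0,-0.02,0],[0,0,-0.03,0],[0,0,-0.03,0],[0,0,-0.03,0],[0,0,-0.015,0]],
])

```text
t: 47.05
tcp_pos: [0.4994, -0.2514, 0.2669]
tool_rot: [0.942, 0.335, -0.013, -0.026]
force: [0.9, -0.0, 0.3]
finger_gap: 0.752
```

Call:
apply_moves([
  [[-0.03,0,-0.01,0],[-0.04,0,0,0],[-0.03,0,0,0],[0,0,0,0],[0,0,0,0]],
])

```text
t: 47.55
tcp_pos: [0.4221, -0.3171, 0.2831]
tool_rot: [0.943, 0.332, -0.009, -0.022]
force: [-0.1, 0.3, -0.2]
finger_gap: 0.748
```

```bash
python3 ck.py; python3 - <<'E'
from h import *
p,d=snap("scene","12"); p,d=snap("top","12");W=cloud("top",d)
print("dimmer",block(W,(402,265,445,308),0.075,0.1))
for k,w in dict(jar=(350,150,390,190),vase=(238,150,276,190),spool=(284,148,332,198)).items(): print(k,block(W,w,z1=0.1))
E
```

```text
[ 0.4221 -0.3171  0.2831] yaw 38.8 q6 2.2 F [-0.1  0.3 -0.2] T [-0.01 -0.02 -0.02] gap 0.748 t 47.55
dimmer ((0.4904, -0.2483), array([14.5, 41.9]), np.float32(46.3), 0.0888, 143)
jar ((0.7602, -0.1392), array([59.7, 60.2]), np.float32(15.6), 0.0839, 718)
vase ((0.7689, 0.1264), array([59.6, 65.4]), np.float32(97.1), 0.0607, 639)
spool ((0.7636, 0.0033), array([87.9, 89.4]), np.float32(133.8), 0.0443, 1134)
```

View pics/scene12.png

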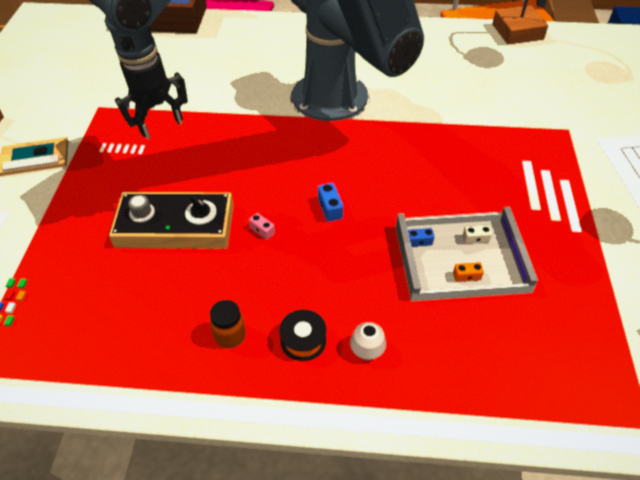

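View pics/top12.png

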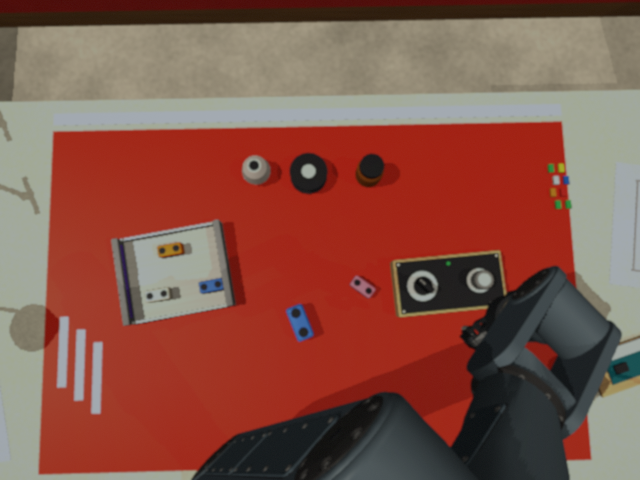

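The dimmer bar is at 46.3°, 137° from its off position. Jar, vase and spool are unmoved, all three knuckles are in the tray, and the arm is clear. Handing in.

```bash
python3 -c "
from station import manip
print(manip.sign_off())"
```

```text
the job is handed in; nothing more can be done
None
```

I carried out all five steps in order and handed the job in at about 48 s of the 210 s allowed. The hand-in reports no verdict.

**What I did**
- **Dimmer off:** I turned it anticlockwise until it hit the stop.
- **Knuckles:** only three were on the bench: orange, small blue and ivory. I laid each one flat in the tray and left the larger blue and the pink look-alikes alone.
- **Selector:** I turned it anticlockwise to its stop, confirmed the stop after a regrip, then turned it 119.9° clockwise and let go.
- **Dimmer on:** I turned it fully clockwise to the stop.

**Last checks**
- **Dimmer:** the bar measured 46.3°, where the clockwise stop was expected (46.5°).
- **Knuckles:** all three lie flat in the tray, and no green or yellow knuckle appeared in any picture. Their positions were measured before the selector step. The final pictures show them in the same places.
- **Bystanders:** the jar, vase and spool are within 2 mm of where they started.
- **Robot:** it is clear of everything, with a force reading near zero.

**Problems and limits**
- **Blue knuckle:** it was knocked aside after I placed it and now sits against the end bar. It is still flat, at tray y = -83 mm (limit ±103 mm), so I left it there.
- **Tool tilt:** the tool drifted up to 8.5° off vertical on the way and I corrected it in free air.
- **Selector:** its final click rests on the measured tool turn and the lack of slip torque, because the knob has no mark to check by camera.

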